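Mount the condiment board on its pedestals and load it

ROBOT

A 6-joint arm with a two-finger parallel gripper is mounted at the origin on the work surface. World frame = base frame: x ahead of the robot, y to its left, z up, the work surface at z = 0. Lengths are in mm, angles in rad, forces in N, time in s.
With the tool pointing down it reaches from about 350 to 975 mm from the base axis. Payload 7.1 kg.
Tool frame: the origin (TCP) lies midway between the tips of the shut fingers; the grasp point (between the pads) lies ctrl.grip_point_offset behind it (ctrl.grip_point_offset is the distance from the TCP to the grasp point, in mm); z points along the fingers, y is the line along which they close (so a half turn about z gives the same grasp; the last joint's range is limited). The gripper opens to 88 mm and grips with 3 to 60 N. Pads are 20 mm wide; open, the fingers measure 115 mm over their backs; the gripper's body (75 mm by 178 mm) begins 61 mm behind the grasp point.
Start: joints at [1.19, 0.423, 1.63, -0, 1.089, -0.019], TCP at [221.192, 584.533, 222.675] pointing down, gripper open.
Joint ranges: [-3, 3], [-0.9, 2.11], [0.09, 2.58], [-1.31, 4.45], [0.11, 2.69], [-2.54, 2.54]. Speed limits (rad/s): [2.39, 2.39, 3.01, 3.14, 3.14, 3.14].

INTERFACE

Orientations are given as a rotation vector (axis times angle).
In Python, from workcell import ctrl gives the robot as it stands.
- The arm moves only by the tool apply_moves, never from a script. Its argument "targets" is a list of rows, each an object of numbers: "tx", "ty", "tz": the shift along the world's x, y, z in m; "spin": the turn about the world's z in degrees. In form: [{"tx": .., "ty": .., "tz": .., "spin": ..}, ...]. A call has exactly 8 rows; each row is the pose to reach, as a shift and turn from the pose commanded when the call began; what a row does not reach only later rows make up. A row lasts 1/10 s, in which the tool goes at most 50 mm and 8.59 degrees, less where a joint would pass 70% of its speed; a pose out of reach is approached as far as the arm can. A call with a gripper value outside its range is refused whole. "gripper" is the closure, from -1 (fully open) to 1 (shut), set as the call begins (left out, the last holds). The fingers move at their own pace and stop on an object; the grip force is fixed at half the most. Time passes only in rows, so rows that repeat a pose let the fingers close, or fill a call up. It gives the time, the measured TCP pose, the force, the opening and the grip force at its end, in the units of the state.
- ctrl.get_obs(): the state, without advancing time (a new reading comes with each control period).
- ctrl.get_image(name): name is "scene" or "side" or "wrist"; returns the picture (420x560x3 uint8, red, green, blue); there is no depth.
- ctrl.get_calibration(name): a dict with "fov_y" (degrees; the focal length in pixels is half the picture's height over the tangent of half this angle, whatever the lens; pixels are square), "cx", "cy" (the principal point, pixels), "rvec" (rotation vector, rad) and "tvec" (3), from world to camera coordinates, as OpenCV has them. Camera axes: x right, y down, z forward; pixel columns grow to the right and rows downward; lengths in mm; the calibration is good to about 2 mm. A picture is of the moment at which its call begins: read the wrist's pose just before it. get_calibration takes no time and is no camera call; for the wrist camera it gives the pose at the moment of the call.
- ctrl.close_job(): hands the job in; it is judged then, once.
Trained networks look in the newest picture that a camera, given by its name, has taken for a name from the list of things; names that differ only in an ending like _2 or _b are one class to them, and where a whole thing is asked for, a point or a joint stands for the part that bears it (a point fixed in the world has none). Each returns a list of dicts, best first, with "score" (0 to 1); they miss things now and then, are a little off and sometimes report something else, mostly with a low value. They report only what shows in the picture. A call takes as long as a camera call. They do not tell look-alikes from the thing itself.
- ctrl.outline_of(name, camera): "pixels" (420x560 bool, what is visible of it) and "box" ([left, top, right, bottom] in pixels, round what is visible of it).
- ctrl.pinpoint(name, camera): "uv" ([column, row] in pixels: a listed point, or the origin of a listed thing).
The state is a dict: "t": time; "qpos": joint angles; "qvel": joint speeds; "joint_torque": joint torques, N m; "ee_pos": TCP position; "orientation": TCP orientation; "ft_force": force on the tool from outside, world axes, zero at the start; "moment": the same for the moment, N m; "width": finger opening in mm; "grasp_force": force on a finger pad.
Only numpy, scipy, OpenCV 4.12 (cv2) and the standard library are available. Lean on these libraries where they do the work, as an engineer would, in place of code of your own. Each camera call takes 0.05 s, during which the arm holds its last target. There are 200 camera calls.

TASK

Put the wooden condiment board on the two brass pedestals, its screw holes over theirs (either way round), and drop a thumbscrew through board and pedestal at both ends until its collar sits down on the board. Only then stand every porcelain canister that is out on the counter in the brass gallery of its own shape and size on the board, upright and fully down. The porcelain is thin: hold it with a light grip and set it down gently, and leave the jug and the service bell where they are.

Things in the scene. Friction and masses are not known exactly. Their poses are not given: they have to be found in the camera images.
- stand: Fixed brass double pedestal on the counter: two turned pillars 228 mm apart, joined at the foot by a strap, each with a flat cross-bar head 64 x 100 mm. Origin at counter level midway between the pillars; x along the line of the pillars, z up. The heads' tops, on which the board rests, are at z = 75 mm. In each an upright bore, 15 mm wide, 45 mm deep.
- stand_hole_a (a point): Mouth of the bore in one pillar head: at (114, 0, 75) mm in the stand's frame.
- stand_hole_b (a point): Mouth of the bore in the other pillar head: at (-114, 0, 75) mm in the stand's frame.
- stand_bore_a (a point): Point on the axis of bore a, 36 mm below its mouth, at (114, 0, 39) mm in the stand's frame: where the tip of a fully seated thumbscrew comes.
- stand_bore_b (a point): The same point in bore b, at (-114, 0, 39) mm in the stand's frame.
- board: Loose walnut board 270 x 140 x 16 mm, 0.55 kg, lying on the counter. A 16 mm through hole near each short side, a handle in the middle, and four brass galleries (fences 8 mm high, 3 mm thick, on its top face) in which the canisters stand with 2.5 mm play all round. Origin at the centre of the underside; x along its length, z up. It may go on the stand either way round.
- board_hole_a (a point): Lower mouth of one screw hole: at (114, 0, 0) mm in the board's frame; the upper mouth is 16 mm above it.
- board_hole_b (a point): Lower mouth of the other screw hole: at (-114, 0, 0) mm in the board's frame.
- board_handle (a point): Centre of the handle's wooden grip bar, at (0, 0, 67) mm in the board's frame, over the centre of mass: 50 mm long (board's x), 14 mm thick (y), 18 mm high, on two posts, its top 60 mm above the board's top face. Grasp it across its thickness, fingers closing along the board's y.
- nest_round (a point): Floor centre of the round gallery, 63 mm inside diameter: at (-60, 34, 16) mm in the board's frame, on the board's top face.
- nest_slim (a point): Floor centre of the small round gallery, 45 mm inside diameter: at (-60, -36, 16) mm in the board's frame.
- nest_square (a point): Floor centre of the square gallery, 53 x 53 mm inside, sides along the board's x and y: at (60, -36, 16) mm in the board's frame.
- nest_oblong (a point): Floor centre of the oblong gallery, inside 71 mm along the board's x and 41 mm along its y: at (57, 36, 16) mm in the board's frame.
- screw1: Thumbscrew, 70 g: 12 mm shank 52 mm long, the last 10 mm tapered; collar 30 mm wide, 5 mm thick; thumb plate 36 mm wide (screw's x), 10 mm thick (y), 11 to 41 mm above the origin: pinch it across the thickness. Drops through, needs no turning. Origin on the axis under the collar, where it rests on block or board; z up to the head. Starts head up in the block.
- screw1_tip (a point): Tip of screw1's shank, 52 mm below the screw's origin.
- screw2: A second thumbscrew just like screw1; either may go at either end. Both are parked at the start, head up, in two 16 mm through holes 70 mm apart in a fixed dark wooden block of 120 x 50 x 56 mm on the counter.
- screw2_tip (a point): Tip of screw2's shank, 52 mm below the screw's origin.
- jar_round: Round white porcelain canister, 58 mm diameter, straight sides 68 mm high, heavy foot, fixed lid and knob (82 mm over all), 0.1 to 0.3 kg. Origin at the centre of its underside, z up. Absent in some runs. All canisters break if the fingers' force on them exceeds 60 N (both pads added; grip setting 20 N is right) or they meet the board with over 45 N.
- jar_slim: Slim round canister, 40 mm diameter, otherwise like jar_round (same heights, same limits). Absent in some runs.
- jar_square: Square canister, 48 x 48 mm, sides along its x and y, otherwise like jar_round (same heights, same limits). Absent in some runs.
- jar_oblong: Oblong canister, 66 mm along its x and 36 mm along its y, otherwise like jar_round (same heights, same limits). Absent in some runs.
- jug: Bystander: steel mug, 72 mm diameter, 85 mm high, with a handle. Origin under its centre.
- bell: Bystander: steel-domed service bell, 80 mm diameter, 55 mm high, beyond the work. Origin under its centre.
Mind the look-alikes: they are no part of the job. Leave any orange look-alike of the jar_round alone.

How it is judged (in metres and radians):
On the way, in this order (a step that is already met when the one before it is completed fails the run):
1. the board lies on the pedestals with its two holes over their bores (((distance between board_hole_a and stand_hole_a below 0.006 m and distance between board_hole_b and stand_hole_b below 0.006 m) or (distance between board_hole_a and stand_hole_b below 0.006 m and distance between board_hole_b and stand_hole_a below 0.006 m))), for 0.2 s.
2. a thumbscrew is fully home through board and pedestal at each end (((distance between board_hole_a and stand_hole_a below 0.006 m and distance between board_hole_b and stand_hole_b below 0.006 m) or (distance between board_hole_a and stand_hole_b below 0.006 m and distance between board_hole_b and stand_hole_a below 0.006 m)) and ((distance between screw1_tip and stand_bore_a below 0.007 m and distance between screw2_tip and stand_bore_b below 0.007 m) or (distance between screw1_tip and stand_bore_b below 0.007 m and distance between screw2_tip and stand_bore_a below 0.007 m))), for 0.2 s.
3. every canister present stands in its own gallery (distance between jar_round and nest_round below 0.006 m and angle between each of jar_round, jar_slim, jar_square, jar_oblong's own z axis and vertical below 0.1 rad and distance between jar_slim and nest_slim below 0.006 m and distance between jar_square and nest_square below 0.006 m and distance between jar_oblong and nest_oblong below 0.006 m), for 0.2 s.
At the end, for the whole second after the job is handed in: Both board holes within 6 mm of the pedestal bores' mouths, each thumbscrew's tip within 7 mm of its seated point in a bore (one screw at each end), every canister present within 6 mm of its gallery's floor centre and within 0.1 rad of upright, all at rest (all of step 2 and all of step 3 and linear speed of each of board, screw1, screw2, jar_round, jar_slim, jar_square, jar_oblong below 0.02 m/s); the robot touches nothing.
It fails at once if a canister is squeezed too hard (contact force between the fingers and jar_round above 60 N or contact force between the fingers and jar_slim above 60 N or contact force between the fingers and jar_square above 60 N or contact force between the fingers and jar_oblong above 60 N).
It fails at once if a canister meets the board too hard (contact force between any of jar_round, jar_slim, jar_square, jar_oblong and board above 45 N).
It fails at once if a canister stands in its gallery before both thumbscrews are in (((distance between jar_round and nest_round below 0.006 m and angle between jar_round's own z axis and vertical below 0.1 rad) or (distance between jar_slim and nest_slim below 0.006 m and angle between jar_slim's own z axis and vertical below 0.1 rad) or (distance between jar_square and nest_square below 0.006 m and angle between jar_square's own z axis and vertical below 0.1 rad) or (distance between jar_oblong and nest_oblong below 0.006 m and angle between jar_oblong's own z axis and vertical below 0.1 rad)) and not ((distance between screw1_tip and stand_bore_a below 0.02 m and distance between screw2_tip and stand_bore_b below 0.02 m) or (distance between screw1_tip and stand_bore_b below 0.02 m and distance between screw2_tip and stand_bore_a below 0.02 m))).
It fails at once if a bystander is disturbed (distance of any of jug, bell from where it was at the start of the episode above 0.03 m).
Of jar_round, jar_slim, jar_square, jar_oblong only 3 to 4 are there at a start; the rules pass over those that are not, and their reading is None.
At some moment in a run one of board, jar_round, jar_slim, jar_square, jar_oblong may be knocked a few centimetres aside while the robot is not near it.
It also fails if it takes over 210 s, if anything falls off the work surface, if the arm or the gripper's body presses on something with over 40 N, if the wrist force passes 120 N, or if a joint passes its speed limit or range.

## Working session

There is one attempt and no reset: what is moved stays moved. The work goes in short steps, Python scripts to look and compute and a tool call to move; the robot and the scene stay as the last step left them, time stands still between calls to the robot, and variables do not carry over. Pictures are saved under pics/ and viewed, at most 14 in all, crops included, and the job is handed in when it is done.

Besides the shell and the picture viewer there is one more tool, called after ">>>" by a JSON object that holds its "method" and its "body". apply_moves: Moves the arm, as the interface text tells. Its arguments: {"type":"object","properties":{"targets":{"type":"array"},"gripper":{"type":"number"}},"required":["targets"]}

```bash
mkdir -p pics; ls; cat > h.py <<'E'
import numpy as np, cv2
from workcell import ctrl
def cal(n):
    c=ctrl.get_calibration(n); f=210/np.tan(np.radians(c['fov_y'])/2)
    return np.array([[f,0,c['cx']],[0,f,c['cy']],[0,0,1.]]),cv2.Rodrigues(np.array(c['rvec'],float))[0],np.array(c['tvec'],float)
def save(n,f):
    im=ctrl.get_image(n); cv2.imwrite('pics/'+f,im[:,:,::-1]); return im
def onz(n,uv,z,C=None):
    K,R,t=C or cal(n); d=R.T@np.linalg.inv(K)@np.array([uv[0],uv[1],1.]); o=-R.T@t
    return (o+d*(z-o[2])/d[2])
def proj(n,P,C=None):
    K,R,t=C or cal(n); q=(R@np.atleast_2d(P).T).T+t; q=q@K.T; return q[:,:2]/q[:,2:]
E
python3 - <<'E'
from h import *
o=ctrl.get_obs(); print({k:np.round(v,3) for k,v in o.items()}, ctrl.grip_point_offset)
a=save('scene','scene0.png');b=save('side','side0.png');c=save('wrist','wrist0.png')
for n in('scene','side','wrist'):
    K,R,t=cal(n); print(n,K[0,0],ctrl.get_calibration(n),'pos',-R.T@t)
E
```

```text
pics
{'t': np.float64(0.0), 'qpos': array([ 1.19 ,  0.424,  1.631, -0.   ,  1.089, -0.019]), 'qvel': array([-0.003, -0.001,  0.   , -0.001,  0.   , -0.   ]), 'joint_torque': array([-2.0000e-03, -5.4461e+01, -2.7367e+01,  6.4000e-02,  2.3000e-02,
       -0.0000e+00]), 'ee_pos': array([221.   , 584.015, 221.896]), 'orientation': array([-5.65e-01, -3.09e+00,  2.00e-03]), 'ft_force': array([0.519, 0.662, 0.189]), 'moment': array([ 0.007,  0.068, -0.024]), 'grasp_force': np.float64(0.0), 'width': np.float64(87.708)} 18.700000000000003
scene 460.10192458955555 {'fov_y': 49.06586646883143, 'cx': 280.8132214461974, 'cy': 213.15286542456545, 'rvec': array([ 1.78247126,  1.84338223, -0.6967515 ]), 'tvec': array([  35.48767315, -379.22434792, 1496.61928319])} pos [1267.33874779   18.61650967  882.29568952]
side 479.7215913417443 {'fov_y': 47.2831742314058, 'cx': 276.363859586146, 'cy': 210.9413467583738, 'rvec': array([ 2.18539485, -0.1355643 ,  0.06970263]), 'tvec': array([-584.29404703,  107.44969949, 1204.33715816])} pos [ 466.43227579 -984.50587133  785.21467335]
wrist 368.7752848061837 {'fov_y': 59.318913686534266, 'cx': 281.42665427210534, 'cy': 215.25858284323596, 'rvec': array([-2.39124706, -1.65291795, -0.22563889]), 'tvec': array([-625.46782374,  -33.06262539,  390.49685274])} pos [152.39786713 611.73876554 383.85088325]
```

View pics/scene0.png

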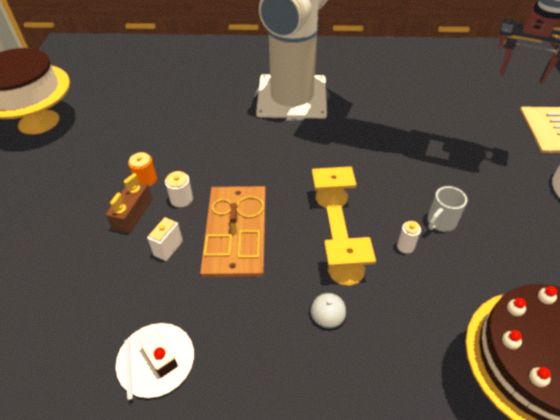

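View pics/side0.png

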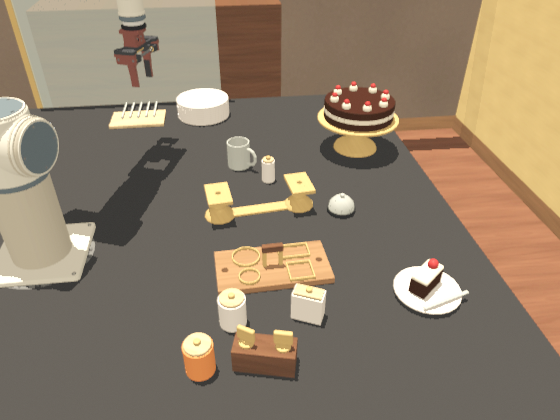

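```bash
python3 - <<'E'
from h import *
for cam in('scene','side'):
    for n,z in [('stand',0),('stand_hole_a',75),('board',0),('board_hole_a',0),('board_handle',67),('nest_round',16),('nest_slim',16),('nest_square',16),('nest_oblong',16),('screw1',56),('jar_round',0),('jar_slim',0),('jar_square',0),('jar_oblong',0),('jug',0),('bell',0)]:
        for r in ctrl.pinpoint(n,cam)[:3]:
            if r['score']>.2: print(cam,n,round(float(r['score']),2),np.round(r['uv']),np.round(onz(cam,r['uv'],z)[:2]))
E
```

```text
scene stand 0.82 [339. 232.] [561. 128.]
scene stand_hole_a 0.96 [348. 248.] [663. 137.]
scene stand_hole_a 0.83 [335. 173.] [429. 117.]
scene board 0.7 [237. 229.] [ 558. -122.]
scene board_hole_a 0.97 [232. 270.] [ 678. -124.]
scene board_hole_a 0.83 [236. 198.] [ 452. -138.]
scene board_hole_a 0.48 [222. 206.] [ 484. -170.]
scene board_handle 0.86 [231. 213.] [ 564. -131.]
scene board_handle 0.52 [338. 230.] [608. 117.]
scene board_handle 0.42 [248. 247.] [662. -82.]
scene nest_round 0.84 [250. 208.] [502. -95.]
scene nest_round 0.29 [351. 246.] [612. 152.]
scene nest_slim 0.65 [221. 209.] [ 507. -168.]
scene nest_square 0.77 [216. 244.] [ 617. -167.]
scene nest_oblong 0.89 [251. 246.] [620. -83.]
scene screw1 0.56 [135. 190.] [ 485. -383.]
scene screw1 0.5 [120. 207.] [ 542. -404.]
scene jar_round 0.72 [144. 178.] [ 387. -395.]
scene jar_round 0.71 [180. 200.] [ 463. -283.]
scene jar_round 0.47 [124. 209.] [ 501. -420.]
scene jar_slim 0.66 [405. 245.] [594. 284.]
scene jar_slim 0.43 [347. 260.] [644. 143.]
scene jar_oblong 0.88 [168. 250.] [ 626. -282.]
scene jug 0.43 [134. 188.]
[... 293 characters left out ...]
und 0.68 [241. 260.] [ 489. -104.]
side nest_slim 0.84 [250. 279.] [ 505. -171.]
side nest_square 0.93 [302. 273.] [ 628. -167.]
side nest_square 0.53 [307. 315.] [ 617. -298.]
side nest_oblong 0.87 [293. 251.] [620. -84.]
side nest_oblong 0.27 [241. 256.] [490. -90.]
side screw1 0.92 [281. 347.] [ 547. -404.]
side screw1 0.74 [246. 340.] [ 484. -379.]
side jar_round 0.96 [201. 367.] [ 394. -389.]
side jar_round 0.8 [233. 320.] [ 461. -277.]
side jar_slim 0.71 [265. 177.] [589. 298.]
side jar_slim 0.68 [272. 266.] [ 564. -118.]
side jar_slim 0.34 [237. 166.] [507. 379.]
side jar_oblong 0.93 [308. 314.] [ 624. -280.]
side jug 0.97 [239. 165.] [515. 385.]
side bell 0.86 [339. 212.] [777.  83.]
```

Scene shows: round white canister at (180,190), its orange look-alike at (143,168) (leave alone), a boxy white canister at (165,240) to be told oblong/square, slim at (409,237), no fourth canister. Board centre (235,230), stand (340,230), screws in block (130,205), jug (446,210), bell (328,312).

```bash
python3 - <<'E'
from h import *
K,R,t=cal('wrist'); o=ctrl.get_obs(); T=cv2.Rodrigues(np.array(o['orientation'],float))[0]
print('fwd',R[2],'tool-frame cam pos',T.T@(-R.T@t-o['ee_pos']),'fwd tool',T.T@R[2], 'right tool',T.T@R[0], 'tool x,y',T[:,0],T[:,1])
for cam,box in(('scene',(130,205,205,275)),):
    im=ctrl.get_image(cam); x0,y0,x1,y1=100,150,220,270
    a=cv2.resize(im[y0:y1,x0:x1],None,fx=4,fy=4,interpolation=3)
    im=ctrl.get_image('side'); b=cv2.resize(im[280:380,180:340],None,fx=2,fy=2)
    c=np.zeros((480,800,3),np.uint8); c[:,:480]=a; c[:200,480:]=b; cv2.imwrite('pics/crop0.png',c[:,:,::-1])
E
```

```text
fwd [ 0.25272923 -0.0960505  -0.96275762] tool-frame cam pos [  73.96160108    1.29914502 -161.76673647] fwd tool [-2.70372493e-01 -3.75713900e-04  9.62755719e-01] right tool [4.31001725e-04 9.99999776e-01 5.11287357e-04] tool x,y [-9.35255391e-01  3.53973663e-01  7.03360851e-06] [3.53973663e-01 9.35255391e-01 3.59178203e-06]
```

View pics/crop0.png

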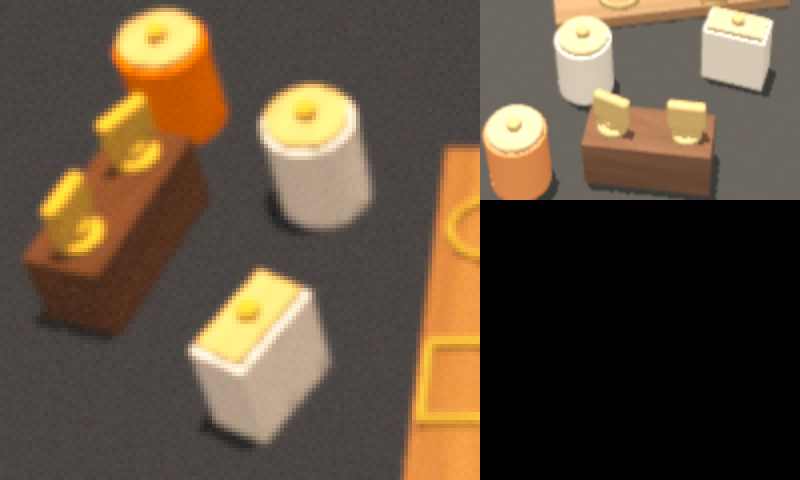

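Crop: white round (lid at 305,110), orange look-alike left (155,35), and the boxy jar is clearly oblong (66x36), with the screws standing in the block.

>>> {"method": "apply_moves", "body": {"targets": [{"tx": 0.03,"ty": -0.04,"tz": 0.02,"spin": 4},{"tx": 0.05,"ty": -0.08,"tz": 0.04,"spin": 8},{"tx": 0.08,"ty": -0.12,"tz": 0.08,"spin": 12},{"tx": 0.1,"ty": -0.16,"tz": 0.08,"spin": 16},{"tx": 0.12,"ty": -0.2,"tz": 0.08,"spin": 20},{"tx": 0.14,"ty": -0.24,"tz": 0.08,"spin": 24},{"tx": 0.16,"ty": -0.28,"tz": 0.08,"spin": 24},{"tx": 0.18,"ty": -0.32,"tz": 0.08,"spin": 24}], "gripper": -1}}

```text
t: 2.65
ee_pos: [401.7, 262.8, 303.0]
orientation: [-0.09, 3.14, 0.001]
ft_force: [-0.2, 0.0, -0.1]
width: 87.5
grasp_force: 0.0
```

>>> {"method": "apply_moves", "body": {"targets": [{"tx": 0.03,"ty": -0.04,"tz": 0.0,"spin": 0},{"tx": 0.06,"ty": -0.08,"tz": 0.0,"spin": 0},{"tx": 0.09,"ty": -0.12,"tz": 0,"spin": 0},{"tx": 0.12,"ty": -0.16,"tz": 0,"spin": 0},{"tx": 0.12,"ty": -0.2,"tz": 0,"spin": 0},{"tx": 0.12,"ty": -0.2,"tz": 0,"spin": 0},{"tx": 0.12,"ty": -0.2,"tz": 0,"spin": 0},{"tx": 0.12,"ty": -0.2,"tz": 0,"spin": 0}]}}

```text
t: 3.45
ee_pos: [521.0, 65.2, 302.7]
orientation: [-0.09, 3.14, 0.001]
ft_force: [-0.0, 0.3, -0.1]
width: 87.9
grasp_force: 0.0
```

```bash
cat >> h.py <<'E'
def pts(cam,L,k=2,s=.3):
    C=cal(cam); out={}
    for n,z in L:
        out[n]=[(r['score'],onz(cam,r['uv'],z,C)[:2],r['uv']) for r in ctrl.pinpoint(n,cam)[:k] if r['score']>s]
        for q in out[n]: print(n,round(float(q[0]),2),np.round(q[2]),np.round(q[1],1))
    return out
def pose():
    o=ctrl.get_obs(); T=cv2.Rodrigues(np.array(o['orientation'],float))[0]
    print('tcp',np.round(o['ee_pos'],1),'tool y yaw',round(np.degrees(np.arctan2(T[1,1],T[0,1])),2),'t',round(float(o['t']),2),'q6',round(o['qpos'][5],2)); return o
BOARD=lambda z:[('board_hole_a',z),('board_handle',z+67),('nest_round',z+16),('nest_slim',z+16),('nest_square',z+16),('nest_oblong',z+16)]
E
python3 - <<'E'
from h import *
pose(); save('wrist','w1.png')
pts('wrist',[('stand',0),('stand_hole_a',75)]+BOARD(0)+[('jar_slim',0),('jar_oblong',0),('jar_round',0),('bell',0)])
E
```

```text
tcp [521.   65.2 302.7] tool y yaw 93.29 t 3.45 q6 -1.53
stand 0.95 [329. 200.] [554.3 129.6]
stand_hole_a 0.75 [330. 110.] [443.4 111.2]
stand_hole_a 0.61 [332. 312.] [672.2 135.1]
board_hole_a 0.74 [124. 104.] [ 449.3 -128.1]
board_hole_a 0.72 [138. 278.] [ 678.7 -122.4]
board_handle 0.66 [108. 209.] [ 562.8 -124.5]
nest_round 0.72 [147. 148.] [498.5 -96.6]
nest_round 0.51 [533. 179.] [509.3 375.6]
nest_slim 0.64 [ 92. 151.] [ 506.5 -163.2]
nest_square 0.79 [105. 244.] [ 625.2 -155.6]
nest_oblong 0.94 [159. 245.] [622.6 -86.1]
jar_oblong 0.85 [ 18. 229.] [ 616.6 -276.9]
jar_oblong 0.58 [137. 278.] [ 678.9 -123.5]
```

View pics/w1.png

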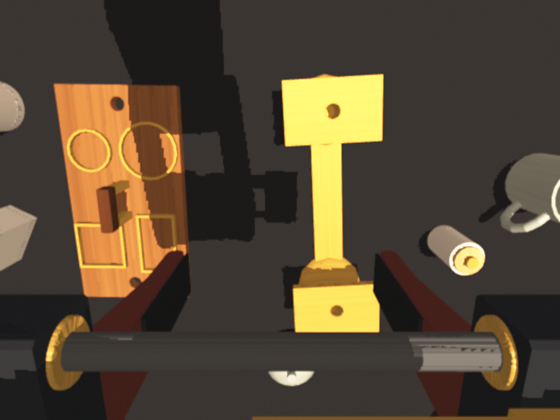

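Wrist view: stand holes at about (333,111) and (336,311); board holes (117,104) and (134,283); slim canister at (455,250), jug right. The networks are several px off, so I refine by blob centroids.

```bash
cat >> h.py <<'E'
def dark(im,uv,w=13,frac=.5):
    u,v=map(int,np.round(uv)); g=im[v-w:v+w+1,u-w:u+w+1].max(2).astype(float)
    lo,hi=g.min(),np.median(g); m=(g<lo+frac*(hi-lo)).astype(np.uint8)
    n,l,s,c=cv2.connectedComponentsWithStats(m)
    i=1+np.argmin([np.hypot(*(c[j]-w))-.5*np.sqrt(s[j,4]) for j in range(1,n)])
    return c[i]+[u-w,v-w],s[i,4]
def axis(n,im,uvs,z,C):
    P=[]
    for uv in uvs:
        c,a=dark(im,uv); p=onz(n,c,z,C)[:2]; P.append(p); print(' hole px',np.round(c,1),'area',a,'->',np.round(p,1))
    d=P[1]-P[0]; print(' mid',np.round((P[0]+P[1])/2,1),'len',np.round(np.hypot(*d),1),'yaw',np.round(np.degrees(np.arctan2(d[1],d[0])),2)); return P
E
python3 - <<'E'
from h import *
C=cal('wrist'); im=cv2.imread('pics/w1.png')
print('stand');axis('wrist',im,[(333,111),(336,311)],75,C)
print('board');axis('wrist',im,[(117,104),(134,283)],16,C)
E
```

```text
stand
 hole px [333.2 110.5] area 138 -> [443.5 113.8]
 hole px [336.5 310.5] area 93 -> [669.8 139.4]
 mid [556.7 126.6] len 227.8 yaw 6.45
board
 hole px [117.1 103.1] area 136 -> [ 449.1 -130.4]
 hole px [138.7 287.7] area 298 -> [ 684.9 -116.2]
 mid [ 567.  -123.3] len 236.2 yaw 3.43
```

>>> {"method": "apply_moves", "body": {"targets": [{"tx": 0.01,"ty": -0.04,"tz": -0.03,"spin": 0},{"tx": 0.02,"ty": -0.08,"tz": -0.06,"spin": 0},{"tx": 0.03,"ty": -0.12,"tz": -0.09,"spin": 0},{"tx": 0.04,"ty": -0.16,"tz": -0.12,"spin": 0},{"tx": 0.042,"ty": -0.19,"tz": -0.12,"spin": 0},{"tx": 0.042,"ty": -0.19,"tz": -0.12,"spin": 0},{"tx": 0.042,"ty": -0.19,"tz": -0.12,"spin": 0},{"tx": 0.042,"ty": -0.19,"tz": -0.12,"spin": 0}], "gripper": -0.2}}

```text
t: 4.9
ee_pos: [563.3, -124.7, 183.1]
orientation: [-0.09, 3.14, 0.0]
ft_force: [-0.0, 0.2, 0.5]
width: 52.7
grasp_force: 0.0
```

```bash
python3 - <<'E'
from h import *
pose(); C=cal('wrist'); im=save('wrist','w2.png')
pts('wrist',BOARD(0)+[('stand_hole_a',75)])
print(proj('wrist',[[449.1,-130.4,16],[676.7,-116.8,16],[562.9,-123.6,76]],C))
E
```

```text
tcp [ 563.3 -124.7  183.1] tool y yaw 93.29 t 4.9 q6 -1.87
board_hole_a 0.92 [276. 300.] [ 678.2 -122.3]
board_hole_a 0.73 [283.  60.] [ 446.6 -129.3]
board_handle 0.88 [279. 210.] [ 564.2 -124.9]
board_handle 0.45 [554. 328.] [654.4 115.3]
nest_round 0.8 [318. 128.] [501.7 -95.3]
nest_slim 0.68 [239. 128.] [ 505.6 -163.5]
nest_square 0.57 [242. 258.] [ 627.2 -157.6]
nest_oblong 0.82 [319. 254.] [618.8 -84.5]
stand_hole_a 0.47 [278. 195.] [ 549.9 -126.9]
[[281.2727401   60.43240603]
 [281.71745863 306.90144267]
 [281.45379963 212.24418263]]
```

View pics/w2.png

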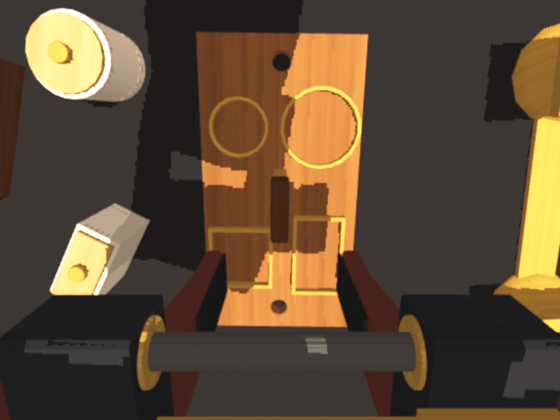

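Board sits centred under the gripper: holes at (282,62) and (279,306), handle (280,208). Descend and grip.

>>> {"method": "apply_moves", "body": {"targets": [{"tx": 0,"ty": 0,"tz": -0.03,"spin": 0},{"tx": 0,"ty": 0,"tz": -0.06,"spin": 0},{"tx": 0,"ty": 0,"tz": -0.09,"spin": 0},{"tx": 0,"ty": 0,"tz": -0.11,"spin": 0},{"tx": 0,"ty": 0,"tz": -0.125,"spin": 0},{"tx": 0,"ty": 0,"tz": -0.135,"spin": 0},{"tx": 0,"ty": 0,"tz": -0.136,"spin": 0},{"tx": 0,"ty": 0,"tz": -0.136,"spin": 0}]}}

```text
t: 6.1
ee_pos: [563.6, -125.6, 47.1]
orientation: [-0.09, 3.14, -0.0]
ft_force: [-0.0, -0.2, 0.2]
width: 52.6
grasp_force: 0.0
```

>>> {"method": "apply_moves", "body": {"targets": [{"tx": 0,"ty": 0,"tz": 0,"spin": 0},{"tx": 0,"ty": 0,"tz": 0,"spin": 0},{"tx": 0,"ty": 0,"tz": 0,"spin": 0},{"tx": 0,"ty": 0,"tz": 0,"spin": 0},{"tx": 0,"ty": 0,"tz": 0,"spin": 0},{"tx": 0,"ty": 0,"tz": 0,"spin": 0},{"tx": 0,"ty": 0,"tz": 0,"spin": 0},{"tx": 0,"ty": 0,"tz": 0,"spin": 0}], "gripper": 1}}

```text
t: 6.9
ee_pos: [563.3, -125.6, 46.9]
orientation: [-0.089, 3.14, -0.0]
ft_force: [0.4, -0.8, 3.4]
width: 13.9
grasp_force: 30.0
```

>>> {"method": "apply_moves", "body": {"targets": [{"tx": 0,"ty": 0,"tz": 0.01,"spin": 0},{"tx": 0,"ty": 0,"tz": 0.03,"spin": 0},{"tx": 0,"ty": 0,"tz": 0.055,"spin": 0},{"tx": 0,"ty": 0,"tz": 0.08,"spin": 0},{"tx": 0,"ty": 0,"tz": 0.1,"spin": 0},{"tx": 0,"ty": 0.005,"tz": 0.115,"spin": 0},{"tx": 0,"ty": 0.02,"tz": 0.12,"spin": 0},{"tx": 0,"ty": 0.045,"tz": 0.12,"spin": 0.5}]}}

```text
t: 7.7
ee_pos: [563.1, -80.0, 167.1]
orientation: [-0.101, 3.139, -0.0]
ft_force: [0.7, 0.3, -4.7]
width: 13.7
grasp_force: 30.0
```

>>> {"method": "apply_moves", "body": {"targets": [{"tx": 0,"ty": 0.03,"tz": 0,"spin": 0.5},{"tx": 0,"ty": 0.06,"tz": 0,"spin": 1},{"tx": -0.002,"ty": 0.09,"tz": 0,"spin": 1.5},{"tx": -0.004,"ty": 0.12,"tz": 0,"spin": 2},{"tx": -0.005,"ty": 0.15,"tz": 0,"spin": 2.5},{"tx": -0.006,"ty": 0.18,"tz": 0,"spin": 2.5},{"tx": -0.006,"ty": 0.2,"tz": 0,"spin": 2.5},{"tx": -0.006,"ty": 0.205,"tz": 0,"spin": 2.5}]}}

```text
t: 8.5
ee_pos: [555.7, 127.5, 165.6]
orientation: [0.176, -3.135, -0.001]
ft_force: [0.9, -1.3, -5.1]
width: 13.7
grasp_force: 30.0
```

```bash
python3 - <<'E'
from h import *
o=pose(); print(o['width'],o['ft_force']); C=cal('wrist'); im=save('wrist','w3.png')
z=o['ee_pos'][2]-46.9
print(proj('wrist',[[443.5,113.8,75],[669.8,139.4,75]],C),z)
b=pts('wrist',BOARD(z)[:2])
for q in b['board_hole_a']:
    c,a=dark(im,q[2]); print(c,a,onz('wrist',c,z+16,C))
E
```

```text
tcp [555.7 127.5 165.6] tool y yaw 96.43 t 8.5 q6 -1.48
13.725610121481015 [ 0.91646713 -1.26997625 -5.1269699 ]
[[278.08482059  46.70288994]
 [278.76991819 357.32901341]] 118.72300642509143
board_hole_a 0.72 [280.  31.] [443.  114.8]
board_hole_a 0.59 [280. 397.] [669.  139.7]
board_handle 0.59 [280. 291.] [555.8 127.6]
[279.93846154  36.70769231] 65 [448.38559536 115.79992203 134.72300643]
[281.   407.93] 100 [662.61394588 140.48525752 134.72300643]
```

View pics/w3.png

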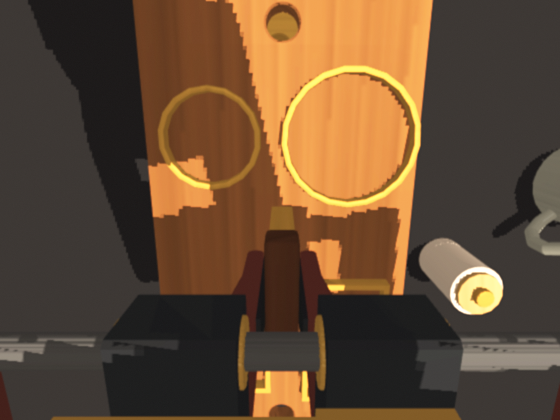

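Board held: near hole at (283,22), far hole about (281,411), no slip; work out the offset against the stand.

```bash
python3 - <<'E'
from h import *
C=cal('wrist'); z=165.6-46.9+16
im=cv2.imread('pics/w3.png')
cv2.imwrite('pics/c3.png',np.hstack([cv2.resize(im[0:60,250:320],None,fx=5,fy=5,interpolation=2),cv2.resize(im[360:420,250:320],None,fx=5,fy=5,interpolation=2)]))
for uv in [(283,22),(281,411)]: print(onz('wrist',uv,z,C))
E
```

```text
[442.37294091 114.1094788  134.7       ]
[665.91840999 138.02885354 134.7       ]
```

View pics/c3.png

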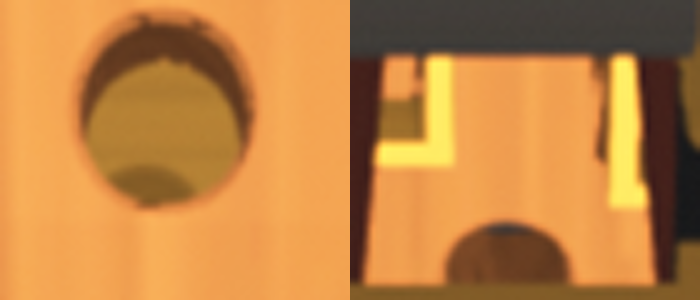

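>>> {"method": "apply_moves", "body": {"targets": [{"tx": 0.001,"ty": 0.001,"tz": -0.01,"spin": 0},{"tx": 0.001,"ty": 0.001,"tz": -0.02,"spin": 0},{"tx": 0.001,"ty": 0.001,"tz": -0.03,"spin": 0},{"tx": 0.001,"ty": 0.001,"tz": -0.036,"spin": 0},{"tx": 0.001,"ty": 0.001,"tz": -0.036,"spin": 0},{"tx": 0.001,"ty": 0.001,"tz": -0.036,"spin": 0},{"tx": 0.001,"ty": 0.001,"tz": -0.036,"spin": 0},{"tx": 0.001,"ty": 0.001,"tz": -0.036,"spin": 0}]}}

```text
t: 9.45
ee_pos: [558.5, 125.6, 131.1]
orientation: [-0.172, 3.136, 0.0]
ft_force: [0.1, -0.1, -4.4]
width: 13.6
grasp_force: 30.0
```

```bash
python3 - <<'E'
from h import *
o=pose(); C=cal('wrist'); im=save('wrist','w4.png')
z=o['ee_pos'][2]-46.9; print(z)
for uv in [(282.6,21.6),(281.4,416.5)]:
    c=onz('wrist',uv,z+16,C); print(c, onz('wrist',uv,z,C))
for p in ([443.5,113.8],[669.8,139.4]): print(proj('wrist',[[*p,75]],C))
im=im[:,:,::-1]
cv2.imwrite('pics/c4.png',np.hstack([cv2.resize(im[0:60,250:320],None,fx=5,fy=5,interpolation=2),cv2.resize(im[360:420,250:320],None,fx=5,fy=5,interpolation=2)]))
E
```

```text
tcp [558.5 125.6 131.1] tool y yaw 96.27 t 9.45 q6 -1.48
84.2251168422643
[444.66350558 114.79621469 100.22511684] [441.28261118 114.45183231  84.22511684]
[672.45011683 139.34688548 100.22511684] [687.99143555 141.0419251   84.22511684]
[[280.90574459  30.00927597]]
[[281.92909808 384.97196035]]
```

View pics/c4.png

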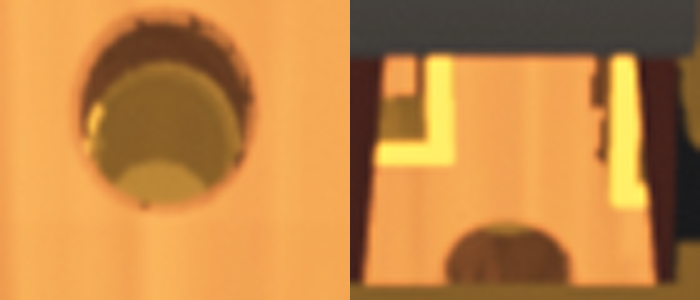

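```bash
python3 - <<'E'
from h import *
C=cal('wrist'); im=cv2.imread('pics/w4.png')[0:60,250:320]
big=cv2.resize(im,None,fx=8,fy=8,interpolation=2)
th=np.linspace(0,2*np.pi,60)
def circ(c,z,r,col,big):
    P=np.c_[c[0]+r*np.cos(th),c[1]+r*np.sin(th),0*th+z]; q=(proj('wrist',P,C)-[250,0]+.5)*8
    cv2.polylines(big,[q.astype(np.int32)],True,col,1)
b2=big.copy()
circ((444.66,114.8),100.2,8,(255,0,0),b2);circ((444.66,114.8),84.2,8,(0,255,0),b2);circ((443.5,113.8),75,7.5,(0,0,255),b2)
b=np.clip(big[:, :].astype(float)*1.6,0,255).astype(np.uint8)
cv2.imwrite('pics/c5.png',np.hstack([b,b2])[:, :1120][:,::1])
cv2.imwrite('pics/c5.png',cv2.resize(np.hstack([b,b2]),(800,343)))
E
```

```text
(no output)
```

View pics/c5.png

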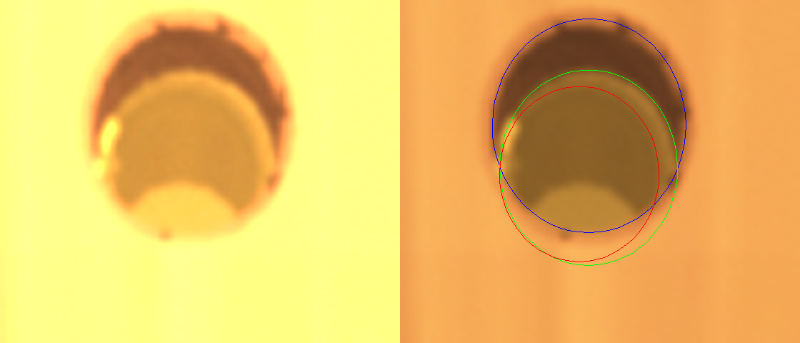

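>>> {"method": "apply_moves", "body": {"targets": [{"tx": -0.0013,"ty": -0.0007,"tz": 0,"spin": 0},{"tx": -0.0013,"ty": -0.0007,"tz": -0.002,"spin": 0},{"tx": -0.0013,"ty": -0.0007,"tz": -0.004,"spin": 0},{"tx": -0.0013,"ty": -0.0007,"tz": -0.006,"spin": 0},{"tx": -0.0013,"ty": -0.0007,"tz": -0.008,"spin": 0},{"tx": -0.0013,"ty": -0.0007,"tz": -0.009,"spin": 0},{"tx": -0.0013,"ty": -0.0007,"tz": -0.009,"spin": 0},{"tx": -0.0013,"ty": -0.0007,"tz": -0.009,"spin": 0}]}}

```text
t: 10.3
ee_pos: [556.8, 124.8, 121.9]
orientation: [0.172, -3.137, 0.0]
ft_force: [-2.2, -0.4, 0.0]
width: 14.1
grasp_force: 30.0
```

```bash
python3 - <<'E'
from h import *
o=pose(); print(o['ft_force'],o['moment']); save('wrist','w5.png'); C=cal('wrist')
z=75
for uv in [(282.6,21.6),(281.4,416.)]: print(onz('wrist',uv,o['ee_pos'][2]-46.9+16,C))
E
```

```text
tcp [556.8 124.8 121.9] tool y yaw 96.27 t 10.3 q6 -1.48
[-2.17932503 -0.36527283  0.02560307] [-0.08309145  0.36992231 -0.01631859]
[442.86878196 114.00399347  90.99088199]
[670.14832852 138.50099491  90.99088199]
```

>>> {"method": "apply_moves", "body": {"targets": [{"tx": 0,"ty": 0,"tz": 0,"spin": 0},{"tx": 0,"ty": 0,"tz": 0,"spin": 0},{"tx": 0,"ty": 0,"tz": 0.02,"spin": 0},{"tx": 0,"ty": 0,"tz": 0.05,"spin": 0},{"tx": 0,"ty": 0,"tz": 0.09,"spin": 0},{"tx": 0,"ty": 0,"tz": 0.13,"spin": 0},{"tx": 0,"ty": 0,"tz": 0.13,"spin": 0},{"tx": 0,"ty": 0,"tz": 0.13,"spin": 0}], "gripper": -0.3}}

```text
t: 11.15
ee_pos: [557.6, 125.0, 252.8]
orientation: [-0.172, 3.134, 0.001]
ft_force: [0.4, -0.5, -1.4]
width: 57.1
grasp_force: 0.0
```

```bash
python3 - <<'E'
from h import *
o=pose(); im=save('wrist','w6.png'); C=cal('wrist')
pts('wrist',BOARD(75)+[('jar_slim',0)])
print(proj('wrist',[[443.5,113.8,91],[669.8,139.4,91]],C))
E
```

```text
tcp [557.6 125.  252.8] tool y yaw 96.27 t 11.15 q6 -1.48
board_hole_a 0.73 [281. 299.] [666.5 137.1]
board_hole_a 0.56 [280.  58.] [439.7 111.9]
board_handle 0.9 [280. 208.] [554.  124.2]
nest_round 0.63 [279. 299.] [657.3 134.5]
nest_round 0.56 [319. 124.] [489.8 150.6]
nest_slim 0.7 [240. 130.] [502.4  84.3]
nest_square 0.57 [246. 259.] [619.7  98.9]
jar_slim 0.93 [411. 229.] [598.6 283.2]
jar_slim 0.73 [280. 191.] [570.9 125.2]
[[281.97215646  60.05842045]
 [282.53167432 310.64717528]]
```

View pics/w6.png

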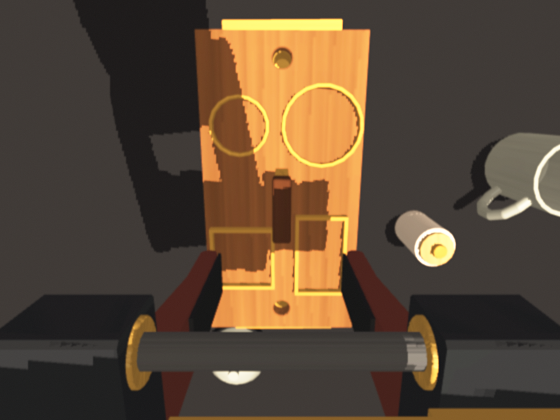

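Board rests on the stand, holes at (282,59) and (281,307), close to predicted. On to the screws.

>>> {"method": "apply_moves", "body": {"targets": [{"tx": 0,"ty": -0.05,"tz": 0,"spin": 0},{"tx": 0,"ty": -0.1,"tz": 0,"spin": 0},{"tx": -0.01,"ty": -0.15,"tz": 0,"spin": 0},{"tx": -0.02,"ty": -0.2,"tz": 0,"spin": 0},{"tx": -0.03,"ty": -0.25,"tz": 0,"spin": 0},{"tx": -0.03,"ty": -0.3,"tz": 0,"spin": 0},{"tx": -0.03,"ty": -0.35,"tz": 0,"spin": 0},{"tx": -0.03,"ty": -0.4,"tz": 0,"spin": 0}]}}

```text
t: 12.35
ee_pos: [526.4, -274.3, 251.5]
orientation: [0.172, -3.137, -0.0]
ft_force: [0.2, 0.5, -0.1]
width: 57.1
grasp_force: 0.0
```

>>> {"method": "apply_moves", "body": {"targets": [{"tx": 0,"ty": -0.04,"tz": 0,"spin": 0},{"tx": 0,"ty": -0.07,"tz": 0,"spin": 0},{"tx": 0,"ty": -0.08,"tz": 0,"spin": 0},{"tx": 0,"ty": -0.08,"tz": 0,"spin": 0},{"tx": 0,"ty": -0.08,"tz": 0,"spin": 0},{"tx": 0,"ty": -0.08,"tz": 0,"spin": 0},{"tx": 0,"ty": -0.08,"tz": 0,"spin": 0},{"tx": 0,"ty": -0.08,"tz": 0,"spin": 0}]}}

```text
t: 13.15
ee_pos: [527.1, -351.3, 251.9]
orientation: [-0.174, 3.137, -0.0]
ft_force: [-0.1, 0.6, -0.4]
width: 57.0
grasp_force: 0.0
```

```bash
python3 - <<'E'
from h import *
o=pose(); im=save('wrist','w7.png'); C=cal('wrist')
pts('wrist',[('screw1',56),('screw1_tip',4),('jar_round',0),('jar_oblong',0)])
for n in('screw1','jar_round','jar_oblong'):
    for r in ctrl.outline_of(n,'wrist')[:3]: print(n,r['score'],r['box'])
E
```

```text
tcp [ 527.1 -351.3  251.9] tool y yaw 96.34 t 13.15 q6 -2.29
screw1 0.71 [232. 206.] [ 549.7 -397.8]
screw1 0.59 [249. 137.] [ 480.3 -387.2]
jar_round 0.63 [352. 125.] [ 459.8 -281.3]
jar_round 0.6 [261.  49.] [ 394.2 -386.5]
jar_oblong 0.58 [333. 261.] [ 619.1 -277.4]
screw1 0.74 [231.2, 124.3, 266.7, 161.2]
screw1 0.65 [214.1, 194.2, 245.3, 235.8]
jar_round 0.7 [328.3, 96.2, 398.6, 160.7]
jar_round 0.61 [220.8, 1.7, 290.2, 77.5]
jar_round 0.51 [233.7, 124.5, 270.1, 160.8]
jar_oblong 0.73 [301.6, 233.1, 359.5, 319.9]
```

View pics/w7.png

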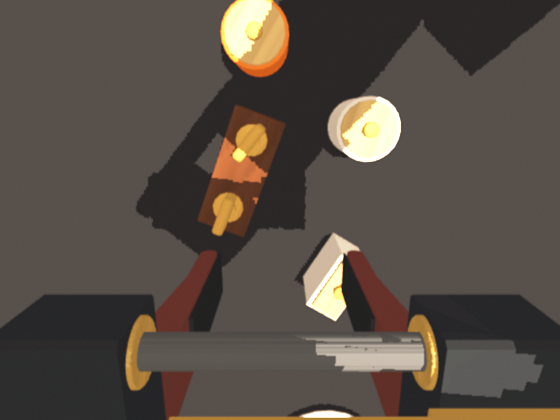

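```bash
cat >> h.py <<'E'
from scipy.optimize import minimize
TH=np.linspace(0,2*np.pi,40,endpoint=False)
def cyl(r,z0,z1): return np.vstack([np.c_[r*np.cos(TH),r*np.sin(TH),0*TH+z] for z in(z0,z1)])
def box(a,b,z0,z1): return np.array([[x*a/2,y*b/2,z] for x in(-1,1) for y in(-1,1) for z in(z0,z1)],float)
SH={'screw':[cyl(15,0,5),cyl(5,0,12),box(36,10,11,41)],'round':[cyl(29,0,68),cyl(7,68,82)],'slim':[cyl(20,0,68),cyl(7,68,82)],'oblong':[box(66,36,0,68),cyl(7,68,82)]}
def fit(cam,mask,shape,x0,z0,C,S=4,free=3):
    ys,xs=np.where(mask); l,t,r,b=max(xs.min()-15,0),max(ys.min()-15,0),min(xs.max()+15,559),min(ys.max()+15,419)
    M=cv2.resize(mask[t:b,l:r].astype(np.uint8),None,fx=S,fy=S,interpolation=0)>0
    def ren(p):
        c,s=np.cos(p[2]),np.sin(p[2]); I=np.zeros(M.shape,np.uint8)
        for Q in SH[shape]:
            W=np.c_[p[0]+c*Q[:,0]-s*Q[:,1],p[1]+s*Q[:,0]+c*Q[:,1],z0+Q[:,2]]
            q=((proj(cam,W,C)-[l,t]+.5)*S).astype(np.float32); cv2.fillConvexPoly(I,cv2.convexHull(q).astype(np.int32),1)
        return I>0
    def cost(u):
        p=[u[0],u[1],u[2]/30 if free==3 else x0[2]]; I=ren(p); return 1-(I&M).sum()/max((I|M).sum(),1)
    best=None
    for y in ([x0[2]+d for d in(-.9,-.45,0,.45,.9)] if free==3 else [x0[2]]):
        r_=minimize(cost,[x0[0],x0[1],y*30],method='Nelder-Mead',options=dict(initial_simplex=[[x0[0],x0[1],y*30],[x0[0]+6,x0[1],y*30],[x0[0],x0[1]+6,y*30],[x0[0],x0[1],y*30+8]],maxiter=150))
        if best is None or r_.fun<best.fun: best=r_
    x=best.x; yaw=x[2]/30 if free==3 else x0[2]
    print(shape,'xy',np.round(x[:2],1),'yaw',round(np.degrees(yaw),1),'IoU',round(1-best.fun,3)); return x[0],x[1],yaw
def look(cam,name,shape,z0,yaw0=0,free=3,near=None,k=3):
    C=cal(cam); out=[]
    for r in ctrl.outline_of(name,cam)[:k]:
        if r['score']<.4: continue
        ys,xs=np.where(r['pixels']); x0=onz(cam,(xs.mean(),ys.mean()),z0+30,C)
        print(name,round(float(r['score']),2),np.round(r['box']),end=' '); out.append(fit(cam,r['pixels'],shape,[x0[0],x0[1],yaw0],z0,C,free=free))
    return out
E
python3 - <<'E'
from h import *
look('wrist','screw1','screw',56,2.55)
look('wrist','jar_round','round',0,0,free=2,k=2); look('wrist','jar_oblong','oblong',0,2.4)
E
```

```text
screw1 0.74 [231. 124. 267. 161.] screw xy [ 482.2 -384.8] yaw 146.9 IoU 0.928
screw1 0.65 [214. 194. 245. 236.] screw xy [ 550.1 -402.5] yaw 164.0 IoU 0.931
jar_round 0.7 [328.  96. 399. 161.] round xy [ 460.6 -279.2] yaw 0.0 IoU 0.978
jar_round 0.61 [221.   2. 290.  78.] round xy [ 392.1 -389.1] yaw 0.0 IoU 0.986
jar_oblong 0.73 [302. 233. 360. 320.] oblong xy [ 619.5 -291.1] yaw 177.5 IoU 0.721
```

Wrist view: orange look-alike at (255,35), white round (368,128), screws in block at (251,140) and (228,207), oblong partly hidden at (335,270). Fit gives the screws 70.2 mm apart as they should be. Take the far one.

>>> {"method": "apply_moves", "body": {"targets": [{"tx": 0.01,"ty": -0.02,"tz": -0.03,"spin": -8},{"tx": 0.02,"ty": -0.04,"tz": -0.06,"spin": -16},{"tx": 0.023,"ty": -0.051,"tz": -0.09,"spin": -22.3},{"tx": 0.023,"ty": -0.051,"tz": -0.12,"spin": -22.3},{"tx": 0.023,"ty": -0.051,"tz": -0.12,"spin": -22.3},{"tx": 0.023,"ty": -0.051,"tz": -0.12,"spin": -22.3},{"tx": 0.023,"ty": -0.051,"tz": -0.12,"spin": -22.3},{"tx": 0.023,"ty": -0.051,"tz": -0.12,"spin": -22.3}], "gripper": -0.2}}

```text
t: 14.5
ee_pos: [550.9, -403.8, 133.9]
orientation: [0.437, 3.108, -0.003]
ft_force: [-0.6, 0.1, 0.4]
width: 52.7
grasp_force: 0.0
```

```bash
python3 - <<'E'
from h import *
o=pose(); im=save('wrist','w8.png'); look('wrist','screw1','screw',56,2.7)
E
```

```text
tcp [ 550.9 -403.8  133.9] tool y yaw 73.99 t 14.5 q6 -1.94
screw1 0.62 [265. 204. 304. 269.] screw xy [ 550.6 -401.6] yaw 166.9 IoU 0.891
screw1 0.58 [254.  81. 304. 151.] screw xy [ 482.8 -383.9] yaw 147.2 IoU 0.946
```

>>> {"method": "apply_moves", "body": {"targets": [{"tx": 0,"ty": 0.0015,"tz": -0.02,"spin": 2},{"tx": 0,"ty": 0.0015,"tz": -0.04,"spin": 2},{"tx": 0,"ty": 0.0015,"tz": -0.058,"spin": 2},{"tx": 0,"ty": 0.0015,"tz": -0.068,"spin": 2},{"tx": 0,"ty": 0.0015,"tz": -0.068,"spin": 2},{"tx": 0,"ty": 0.0015,"tz": -0.068,"spin": 2},{"tx": 0,"ty": 0.0015,"tz": -0.068,"spin": 2},{"tx": 0,"ty": 0.0015,"tz": -0.068,"spin": 2}]}}

```text
t: 15.4
ee_pos: [550.4, -402.2, 64.6]
orientation: [0.384, 3.117, -0.001]
ft_force: [-0.4, -0.6, -1.0]
width: 52.8
grasp_force: 0.0
```

>>> {"method": "apply_moves", "body": {"targets": [{"tx": 0,"ty": 0,"tz": 0,"spin": 0},{"tx": 0,"ty": 0,"tz": 0,"spin": 0},{"tx": 0,"ty": 0,"tz": 0,"spin": 0},{"tx": 0,"ty": 0,"tz": 0,"spin": 0},{"tx": 0,"ty": 0,"tz": 0,"spin": 0},{"tx": 0,"ty": 0,"tz": 0,"spin": 0},{"tx": 0,"ty": 0,"tz": 0,"spin": 0},{"tx": 0,"ty": 0,"tz": 0,"spin": 0}], "gripper": 0.82}}

```text
t: 16.2
ee_pos: [549.9, -401.8, 63.7]
orientation: [0.384, 3.118, -0.0]
ft_force: [-0.2, -0.6, -0.2]
width: 9.9
grasp_force: 30.0
```

>>> {"method": "apply_moves", "body": {"targets": [{"tx": 0,"ty": 0,"tz": 0,"spin": 0},{"tx": 0,"ty": 0,"tz": 0,"spin": 0},{"tx": 0,"ty": 0,"tz": 0,"spin": 0},{"tx": 0,"ty": 0,"tz": 0,"spin": 0},{"tx": 0,"ty": 0,"tz": 0,"spin": 0},{"tx": 0,"ty": 0,"tz": 0,"spin": 0},{"tx": 0,"ty": 0,"tz": 0,"spin": 0},{"tx": 0,"ty": 0,"tz": 0,"spin": 0}], "gripper": 0.79}}

```text
t: 17.0
ee_pos: [549.9, -401.7, 63.7]
orientation: [-0.384, -3.118, -0.0]
ft_force: [-0.9, 0.2, -1.0]
width: 9.9
grasp_force: 27.6
```

>>> {"method": "apply_moves", "body": {"targets": [{"tx": 0,"ty": 0,"tz": 0,"spin": 0},{"tx": 0,"ty": 0,"tz": 0,"spin": 0},{"tx": 0,"ty": 0,"tz": 0,"spin": 0},{"tx": 0,"ty": 0,"tz": 0,"spin": 0},{"tx": 0,"ty": 0,"tz": 0,"spin": 0},{"tx": 0,"ty": 0,"tz": 0,"spin": 0},{"tx": 0,"ty": 0,"tz": 0,"spin": 0},{"tx": 0,"ty": 0,"tz": 0,"spin": 0}], "gripper": 0.78}}

```text
t: 17.8
ee_pos: [549.9, -401.7, 63.6]
orientation: [-0.384, -3.118, -0.0]
ft_force: [0.2, 0.1, -1.1]
width: 10.3
grasp_force: 12.1
```

>>> {"method": "apply_moves", "body": {"targets": [{"tx": 0,"ty": 0,"tz": 0.02,"spin": 0},{"tx": 0,"ty": 0,"tz": 0.05,"spin": 0},{"tx": 0,"ty": 0,"tz": 0.09,"spin": 0},{"tx": 0,"ty": 0,"tz": 0.13,"spin": 0},{"tx": 0,"ty": 0,"tz": 0.15,"spin": 0},{"tx": 0,"ty": 0,"tz": 0.15,"spin": 0},{"tx": 0,"ty": 0,"tz": 0.15,"spin": 0},{"tx": 0,"ty": 0,"tz": 0.15,"spin": 0}], "gripper": 1}}

```text
t: 18.6
ee_pos: [548.9, -401.0, 211.5]
orientation: [-0.383, -3.115, -0.003]
ft_force: [0.3, -0.7, -0.6]
width: 10.0
grasp_force: 30.0
```

Grip force proves proportional to the closing overshoot (about 35 N/mm), useful for the porcelain. Carry the screw to the far hole.

>>> {"method": "apply_moves", "body": {"targets": [{"tx": 0.01,"ty": 0.045,"tz": 0,"spin": 2},{"tx": 0.02,"ty": 0.09,"tz": 0,"spin": 4},{"tx": 0.03,"ty": 0.135,"tz": 0,"spin": 6},{"tx": 0.04,"ty": 0.18,"tz": 0,"spin": 8},{"tx": 0.05,"ty": 0.225,"tz": 0,"spin": 10},{"tx": 0.06,"ty": 0.27,"tz": 0,"spin": 12},{"tx": 0.07,"ty": 0.315,"tz": 0,"spin": 14},{"tx": 0.08,"ty": 0.36,"tz": 0,"spin": 16}]}}

```text
t: 19.4
ee_pos: [629.0, -39.8, 211.6]
orientation: [0.056, -3.138, -0.0]
ft_force: [0.4, -0.4, -1.0]
width: 9.7
grasp_force: 30.0
```

>>> {"method": "apply_moves", "body": {"targets": [{"tx": 0.01,"ty": 0.045,"tz": 0,"spin": 2},{"tx": 0.02,"ty": 0.09,"tz": 0,"spin": 4},{"tx": 0.03,"ty": 0.135,"tz": 0,"spin": 4},{"tx": 0.04,"ty": 0.18,"tz": 0,"spin": 4},{"tx": 0.04,"ty": 0.18,"tz": -0.02,"spin": 4},{"tx": 0.04,"ty": 0.18,"tz": -0.035,"spin": 4},{"tx": 0.04,"ty": 0.18,"tz": -0.035,"spin": 4},{"tx": 0.04,"ty": 0.18,"tz": -0.035,"spin": 4}]}}

```text
t: 20.2
ee_pos: [669.1, 137.1, 177.4]
orientation: [0.161, -3.135, 0.001]
ft_force: [0.1, -1.1, -1.0]
width: 9.8
grasp_force: 30.0
```

```bash
python3 - <<'E'
from h import *
o=pose(); im=save('wrist','w9.png'); C=cal('wrist')
e=o['ee_pos']; print('pred tip',proj('wrist',[[e[0],e[1],e[2]-59.6]],C),'pred far',proj('wrist',[[669.8,139.4,91],[669.8,139.4,75]],C))
for n in('screw1_tip','board_hole_a','stand_hole_a'):
  for r in ctrl.pinpoint(n,'wrist')[:3]: print(n,r['score'],np.round(r['uv'],1))
u,v=246,200
c=cv2.resize(im[150:330,210:360],None,fx=4,fy=4,interpolation=2)[:600]
cv2.imwrite('pics/c9.png',c[:,:,::-1])
E
```

```text
tcp [669.1 137.1 177.4] tool y yaw 95.9 t 20.2 q6 -1.49
pred tip [[279.69191709 230.95842908]] pred far [[283.07833054 220.38502143]
 [283.01414573 214.32649789]]
screw1_tip 0.77 [280.2 236.3]
screw1_tip 0.17 [222.1 299.9]
board_hole_a 0.68 [279.7 214.8]
stand_hole_a 0.79 [283.2 214.7]
```

View pics/c9.png

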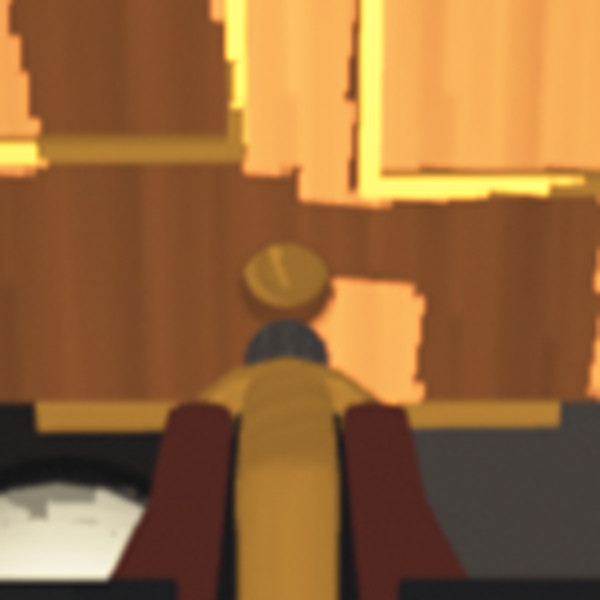

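```bash
python3 - <<'E'
from h import *
o=pose(); C=cal('wrist'); x,y=o['ee_pos'][:2]; z=o['ee_pos'][2]-59.6
print('tip rim r4,r3,shank',proj('wrist',[[x-4,y,z],[x-3,y,z],[x-6,y,z+10],[x,y-6,z+10],[x,y+6,z+10]],C))
print('collar top edge',proj('wrist',[[x-15,y,z+52]],C))
print('hole',onz('wrist',(281.75,219.3),91,C)[:2])
E
```

```text
tcp [670.4 137.5 179.6] tool y yaw 95.9 t 20.4 q6 -1.49
tip rim r4,r3,shank [[280.20669535 226.30914839]
 [280.04409612 227.81731598]
 [280.4762724  228.14335164]
 [269.59538712 236.56424584]
 [289.31073858 238.50693834]]
collar top edge [[282.071075   236.95821538]]
hole [670.23746158 138.82299452]
```

```bash
python3 - <<'E'
from h import *
C=cal('wrist'); im=save('wrist','w10.png'); o=pose(); x,y=o['ee_pos'][:2]; z=o['ee_pos'][2]-59.6
print('col',[ (r,tuple(int(v) for v in im[r,281])) for r in range(206,246,1)])
print('row234',[ (c,tuple(int(v) for v in im[234,c])) for c in range(266,298,2)])
print('row219',[ (c,tuple(int(v) for v in im[219,c])) for c in range(266,298,2)])
print(proj('wrist',[[x-4,y,z],[x-6,y,z+10],[x,y-6,z+10],[x,y+6,z+10],[x-15,y,z+52]],C))
E
```

```text
tcp [670.4 137.6 179.6] tool y yaw 95.91 t 20.45 q6 -1.49
col [(206, (127, 76, 41)), (207, (142, 92, 43)), (208, (163, 114, 48)), (209, (159, 112, 46)), (210, (156, 109, 45)), (211, (155, 108, 45)), (212, (156, 108, 46)), (213, (155, 108, 45)), (214, (158, 110, 45)), (215, (166, 116, 48)), (216, (173, 121, 50)), (217, (174, 122, 50)), (218, (167, 118, 48)), (219, (157, 110, 46)), (220, (153, 107, 45)), (221, (156, 109, 45)), (222, (153, 104, 44)), (223, (135, 87, 41)), (224, (118, 71, 38)), (225, (115, 68, 38)), (226, (118, 69, 39)), (227, (118, 70, 39)), (228, (116, 69, 39)), (229, (104, 67, 44)), (230, (78, 64, 56)), (231, (71, 67, 62)), (232, (71, 68, 62)), (233, (71, 66, 62)), (234, (69, 65, 60)), (235, (68, 64, 59)), (236, (67, 62, 59)), (237, (67, 62, 57)), (238, (84, 71, 57)), (239, (121, 90, 52)), (240, (152, 107, 46)), (241, (159, 111, 46)), (242, (157, 109, 46)), (243, (156, 108, 46)), (244, (156, 109, 45)), (245, (156, 109, 45))]
row234 [(266, (128, 77, 41)), (268, (132, 78, 41)), (270, (135, 80, 43)), (272, (119, 74, 47)), (274, (68, 62, 57)), (276, (67, 63, 59)), (278, (63, 59, 55)), (280, (66, 62, 58)), (282, (67, 63, 59)), (284, (63, 59, 56)), (286, (65, 61, 59)), (288, (68, 60, 57)), (290, (197, 123, 72)), (292, (251, 182, 93)), (294, (251, 186, 96)), (296, (250, 181, 93))]
row219 [(266, (129, 78, 41)), (268, (130, 77, 43)), (270, (112, 67, 38)), (272, (131, 84, 40)), (274, (173, 122, 50)), (276, (162, 113, 47)), (278, (153, 106, 44)), (280, (158, 111, 47)), (282, (154, 108, 45)), (284, (154, 108, 45)), (286, (153, 108, 45)), (288, (143, 98, 43)), (290, (115, 70, 37)), (292, (193, 114, 58)), (294, (251, 172, 87)), (296, (226, 135, 68))]
[[280.4538682  226.24705906]
 [280.73477595 228.07839243]
 [269.85233615 236.49960711]
 [289.56707256 238.44236928]
 [282.39150423 236.87755303]]
```

>>> {"method": "apply_moves", "body": {"targets": [{"tx": -0.002,"ty": -0.0008,"tz": -0.005,"spin": 0},{"tx": -0.002,"ty": -0.0008,"tz": -0.012,"spin": 0},{"tx": -0.002,"ty": -0.0008,"tz": -0.02,"spin": 0},{"tx": -0.002,"ty": -0.0008,"tz": -0.024,"spin": 0},{"tx": -0.002,"ty": -0.0008,"tz": -0.024,"spin": 0},{"tx": -0.002,"ty": -0.0008,"tz": -0.024,"spin": 0},{"tx": -0.002,"ty": -0.0008,"tz": -0.024,"spin": 0},{"tx": -0.002,"ty": -0.0008,"tz": -0.024,"spin": 0}]}}

```text
t: 21.25
ee_pos: [668.1, 137.5, 155.0]
orientation: [-0.164, 3.137, 0.0]
ft_force: [-1.4, -0.4, -0.3]
width: 9.9
grasp_force: 30.0
```

```bash
python3 - <<'E'
from h import *
C=cal('wrist'); im=save('wrist','w11.png'); o=pose(); x,y=o['ee_pos'][:2]; z=o['ee_pos'][2]-59.6; print('tip z',z,o['ft_force'])
def cls(p):
    r,g,b=map(int,p); 
    return 'k' if r-b<25 else ('.' if r>200 else ('B' if r>140 and g>95 and b<60 else 'w'))
for r in range(196,246,2): print(r,''.join(cls(im[r,c]) for c in range(262,302)))
print('hole mouth mid,ends for screw centre',np.round(proj('wrist',[[x+1.1,y+.75,91],[x+1.1-8,y+.75,91],[x+9.1,y+.75,91],[x+1.1,y-7.25,91],[x+1.1,y+8.75,91]],C),1))
E
```

```text
tcp [668.1 137.5 155. ] tool y yaw 95.97 t 21.3 q6 -1.49
tip z 95.39247334529077 [ 0.22845203  0.7417617  -1.30629259]
196 BBBBBBBBwwwwwwwBwwBB................Bw..
198 BBBBBBBBwwwwwwwwwwwwwwwwwwwwwB......Bw..
200 wwwwwwwwwwwwwwwwwwwwwwwwwwwwB.......Bw..
202 wwwwwwwwwwwwwwwwwwwwwwwwwwwwB......Bww..
204 wwwwwwwwwwwwwwwwwwwwwwwwwwwwwwwBBBwwww..
206 wwwwwwwwwwwwwwwwwwwwwwwwwwwwwwwwwwwwwwB.
208 wwwwwwwwwwwwwwwwwwwwwwwwwwwwwwwwwwwwwwww
210 wwwwwwwwwwwwwwwwwwwwwwwwwwwwwwwwwwwwwwww
212 wwwwwwwwwwwwwwwwwwwwwwwwwwwwwwwwwwwwwwww
214 wwwwwwwwwwwwwwwwwwwwwwwwwwwwwwwwwwwwwwww
216 wwwwwwwwwwwwwwwwwwwwwwwwwwwwwwwwwwwwwwww
218 wwwwwwwwwwwwwwwwwwwwwwwwwwwwwwwwwwwwwwww
220 wwwwwwwwwwwwwwwwwwwwwwwwwwwwwwwwwwwwwwww
222 wwwwwwwwwwwwwBBBBBBBBBBBBwwwwwwwwwwwwwww
224 wwwwwwwwwwBBBBBBBBBBBBBBBBBwwwwwwwwwwwww
226 wwwwwwwwBBBBBBBBBBBBBBBBBBBBBwwwwwwwwwww
228 wwwwwwwwBBBBBBBBBBBBBBBBBBBBBwwB........
230 wwwwwwwwwBBBBBwwwwwwwwwwwwBBBwwB........
232 wwwwwwwwwwBBwwkkkkkkkkkkkkwwwwwB........
234 wwwwwwwwwwwwkkkkkkkkkkkkkkkkwwwB........
236 wwwwwwwwwwkkkkkkkkkkkkkkkkkkkww.........
238 wwwwwwwwwwkkkkkkkkkwkkkkkkkkkww.........
240 wwwwwwwwwwwwwwwwwBBBBBBwwwwwwww.........
242 wwwwwwBBBBBBBBBBBBBBBBBBBBBBBBBB........
244 wwwwBBBBBBBBBBBBBBBBBBBBBBBBBBBBBBB.....
hole mouth mid,ends for screw centre [[280.6 231.9]
 [281.9 220. ]
 [279.3 243.5]
 [268.3 230.6]
 [293.  233.1]]
```

>>> {"method": "apply_moves", "body": {"targets": [{"tx": 0.0005,"ty": 0,"tz": -0.004,"spin": 0},{"tx": 0.0005,"ty": 0,"tz": -0.008,"spin": 0},{"tx": 0.0005,"ty": 0,"tz": -0.012,"spin": 0},{"tx": 0.0005,"ty": 0,"tz": -0.016,"spin": 0},{"tx": 0.0005,"ty": 0,"tz": -0.02,"spin": 0},{"tx": 0.0005,"ty": 0,"tz": -0.024,"spin": 0},{"tx": 0.0005,"ty": 0,"tz": -0.028,"spin": 0},{"tx": 0.0005,"ty": 0,"tz": -0.032,"spin": 0}]}}

```text
t: 22.1
ee_pos: [668.4, 137.4, 122.3]
orientation: [0.164, -3.137, 0.0]
ft_force: [0.7, -0.4, -1.4]
width: 9.8
grasp_force: 30.0
```

>>> {"method": "apply_moves", "body": {"targets": [{"tx": 0,"ty": 0,"tz": -0.004,"spin": 0},{"tx": 0,"ty": 0,"tz": -0.008,"spin": 0},{"tx": 0,"ty": 0,"tz": -0.012,"spin": 0},{"tx": 0,"ty": 0,"tz": -0.016,"spin": 0},{"tx": 0,"ty": 0,"tz": -0.019,"spin": 0},{"tx": 0,"ty": 0,"tz": -0.021,"spin": 0},{"tx": 0,"ty": 0,"tz": -0.022,"spin": 0},{"tx": 0,"ty": 0,"tz": -0.022,"spin": 0}]}}

```text
t: 22.9
ee_pos: [668.4, 137.5, 100.6]
orientation: [-0.164, 3.137, 0.0]
ft_force: [0.0, 0.2, -1.5]
width: 9.3
grasp_force: 30.0
```

>>> {"method": "apply_moves", "body": {"targets": [{"tx": 0,"ty": 0,"tz": 0,"spin": 0},{"tx": 0,"ty": 0,"tz": 0,"spin": 0},{"tx": 0,"ty": 0,"tz": 0,"spin": 0},{"tx": 0,"ty": 0,"tz": 0.02,"spin": 0},{"tx": 0,"ty": 0,"tz": 0.06,"spin": 0},{"tx": 0,"ty": 0,"tz": 0.1,"spin": 0},{"tx": 0,"ty": 0,"tz": 0.13,"spin": 0},{"tx": -0.02,"ty": -0.03,"tz": 0.13,"spin": -3}], "gripper": -0.2}}

```text
t: 23.7
ee_pos: [652.7, 110.0, 236.4]
orientation: [-0.084, 3.129, 0.003]
ft_force: [0.6, 0.1, -0.1]
width: 52.5
grasp_force: 0.0
```

>>> {"method": "apply_moves", "body": {"targets": [{"tx": -0.015,"ty": -0.045,"tz": 0,"spin": -4},{"tx": -0.03,"ty": -0.09,"tz": 0,"spin": -8},{"tx": -0.045,"ty": -0.135,"tz": 0,"spin": -12},{"tx": -0.06,"ty": -0.18,"tz": 0,"spin": -16},{"tx": -0.075,"ty": -0.225,"tz": 0,"spin": -20},{"tx": -0.09,"ty": -0.27,"tz": 0,"spin": -24},{"tx": -0.105,"ty": -0.315,"tz": 0,"spin": -28},{"tx": -0.12,"ty": -0.36,"tz": 0,"spin": -32}]}}

```text
t: 24.5
ee_pos: [527.6, -254.3, 231.1]
orientation: [0.792, 3.04, -0.0]
ft_force: [-0.5, 0.1, -0.3]
width: 52.8
grasp_force: 0.0
```

>>> {"method": "apply_moves", "body": {"targets": [{"tx": -0.015,"ty": -0.045,"tz": -0.02,"spin": -4},{"tx": -0.03,"ty": -0.09,"tz": -0.04,"spin": -4},{"tx": -0.046,"ty": -0.132,"tz": -0.06,"spin": -4},{"tx": -0.046,"ty": -0.132,"tz": -0.09,"spin": -4},{"tx": -0.046,"ty": -0.132,"tz": -0.095,"spin": -4},{"tx": -0.046,"ty": -0.132,"tz": -0.095,"spin": -4},{"tx": -0.046,"ty": -0.132,"tz": -0.095,"spin": -4},{"tx": -0.046,"ty": -0.132,"tz": -0.095,"spin": -4}]}}

```text
t: 25.3
ee_pos: [483.7, -384.3, 137.3]
orientation: [0.89, 3.01, -0.001]
ft_force: [0.0, 0.3, 0.6]
width: 52.5
grasp_force: 0.0
```

```bash
python3 - <<'E'
from h import *
o=pose(); im=save('wrist','w12.png'); look('wrist','screw1','screw',56,2.56)
print('side'); save('side','s1.png'); pts('side',[('screw1',91),('screw1',56)],k=4)
E
```

```text
tcp [ 483.7 -384.3  137.3] tool y yaw 57.06 t 25.3 q6 -1.69
screw1 0.84 [256. 200. 302. 267.] screw xy [ 482.6 -384. ] yaw 147.0 IoU 0.926
side
screw1 0.72 [300. 180.] [668.5 121.3]
screw1 0.55 [246. 340.] [ 482.7 -408.4]
screw1 0.72 [300. 180.] [678.7 177.1]
screw1 0.55 [246. 340.] [ 483.5 -379.4]
```

>>> {"method": "apply_moves", "body": {"targets": [{"tx": -0.001,"ty": 0,"tz": -0.025,"spin": 0},{"tx": -0.001,"ty": 0,"tz": -0.05,"spin": 0},{"tx": -0.001,"ty": 0,"tz": -0.065,"spin": 0},{"tx": -0.001,"ty": 0,"tz": -0.073,"spin": 0},{"tx": -0.001,"ty": 0,"tz": -0.073,"spin": 0},{"tx": -0.001,"ty": 0,"tz": -0.073,"spin": 0},{"tx": -0.001,"ty": 0,"tz": -0.073,"spin": 0},{"tx": -0.001,"ty": 0,"tz": -0.073,"spin": 0}]}}

```text
t: 26.35
ee_pos: [481.9, -385.0, 63.6]
orientation: [0.893, 3.011, -0.001]
ft_force: [1.2, -0.3, -0.9]
width: 53.0
grasp_force: 0.0
```

>>> {"method": "apply_moves", "body": {"targets": [{"tx": 0,"ty": 0,"tz": 0,"spin": 0},{"tx": 0,"ty": 0,"tz": 0,"spin": 0},{"tx": 0,"ty": 0,"tz": 0,"spin": 0},{"tx": 0,"ty": 0,"tz": 0,"spin": 0},{"tx": 0,"ty": 0,"tz": 0,"spin": 0},{"tx": 0,"ty": 0,"tz": 0,"spin": 0},{"tx": 0,"ty": 0,"tz": 0,"spin": 0},{"tx": 0,"ty": 0,"tz": 0,"spin": 0}], "gripper": 1}}

```text
t: 27.15
ee_pos: [481.4, -384.5, 62.7]
orientation: [-0.893, -3.012, -0.0]
ft_force: [-0.2, 0.9, 0.1]
width: 9.8
grasp_force: 30.0
```

>>> {"method": "apply_moves", "body": {"targets": [{"tx": 0,"ty": 0,"tz": 0.02,"spin": 0},{"tx": 0,"ty": 0,"tz": 0.05,"spin": 0},{"tx": 0,"ty": 0,"tz": 0.09,"spin": 0},{"tx": 0,"ty": 0,"tz": 0.13,"spin": 0},{"tx": 0,"ty": 0,"tz": 0.15,"spin": 0},{"tx": 0,"ty": 0.02,"tz": 0.15,"spin": 4},{"tx": 0,"ty": 0.06,"tz": 0.15,"spin": 8},{"tx": 0,"ty": 0.1,"tz": 0.15,"spin": 12}]}}

```text
t: 27.95
ee_pos: [481.1, -283.8, 212.7]
orientation: [0.571, 3.089, -0.0]
ft_force: [0.3, -0.8, -0.5]
width: 9.9
grasp_force: 30.0
```

>>> {"method": "apply_moves", "body": {"targets": [{"tx": -0.005,"ty": 0.045,"tz": 0,"spin": 4},{"tx": -0.01,"ty": 0.09,"tz": 0,"spin": 8},{"tx": -0.015,"ty": 0.135,"tz": 0,"spin": 12},{"tx": -0.02,"ty": 0.18,"tz": 0,"spin": 16},{"tx": -0.025,"ty": 0.225,"tz": 0,"spin": 20},{"tx": -0.03,"ty": 0.27,"tz": 0,"spin": 24},{"tx": -0.035,"ty": 0.315,"tz": 0,"spin": 27},{"tx": -0.038,"ty": 0.36,"tz": 0,"spin": 27}]}}

```text
t: 28.75
ee_pos: [442.6, 77.1, 212.8]
orientation: [-0.166, 3.137, -0.0]
ft_force: [0.6, 0.1, -0.1]
width: 9.6
grasp_force: 30.0
```

>>> {"method": "apply_moves", "body": {"targets": [{"tx": 0,"ty": 0.0366,"tz": 0,"spin": 0},{"tx": 0,"ty": 0.0366,"tz": -0.02,"spin": 0},{"tx": 0,"ty": 0.0366,"tz": -0.04,"spin": 0},{"tx": 0,"ty": 0.0366,"tz": -0.055,"spin": 0},{"tx": 0,"ty": 0.0366,"tz": -0.057,"spin": 0},{"tx": 0,"ty": 0.0366,"tz": -0.057,"spin": 0},{"tx": 0,"ty": 0.0366,"tz": -0.057,"spin": 0},{"tx": 0,"ty": 0.0366,"tz": -0.057,"spin": 0}]}}

```text
t: 29.55
ee_pos: [444.0, 112.1, 156.5]
orientation: [-0.163, 3.136, 0.0]
ft_force: [-0.5, -0.5, -0.8]
width: 10.1
grasp_force: 30.0
```

```bash
python3 - <<'E'
from h import *
C=cal('wrist'); im=save('wrist','w13.png'); o=pose(); x,y=o['ee_pos'][:2]; z=o['ee_pos'][2]-58.7; print('tip z',z,o['ft_force'])
def cls(p):
    r,g,b=map(int,p); 
    return 'k' if r-b<25 else ('.' if r>200 else ('B' if r>140 and g>95 and b<60 else 'w'))
for r in range(208,248,2): print(r,''.join(cls(im[r,c]) for c in range(258,306)))
print('shank pred',np.round(proj('wrist',[[x-4,y,z],[x-6,y,z+10],[x,y-6,z+10],[x,y+6,z+10],[x-15,y,z+52]],C),1))
print('hole mouth for tcp',np.round(proj('wrist',[[x,y,91],[x-8,y,91],[x+8,y,91],[x,y-8,91],[x,y+8,91]],C),1))
E
```

```text
tcp [443.9 112.  156.4] tool y yaw 95.95 t 29.6 q6 -1.45
tip z 97.72246451435915 [ 0.79391776  0.01293547 -1.0538432 ]
208 wBBBBBBBBBBBBBBBBBBBBBBBBBBBBBBBBBBBBBBwBBBBBBBB
210 wBBBBBBBBBBBBBBBBBBBBBBBBBBBBBBBBBBBBwBwBBBBBBBB
212 wBBBBBBBBBBBBBBBBBBwBBBBBBBBBBBBBBBBBBBwwBBBBBBB
214 wBBBBBBBBBBBBBBBBBBwBBBBBBBBBBBBBBBBwBwBBBBBBBBB
216 wBBBBBBBBBBBBBBBBBBBBBBBBBBBBBBBBBBBBBBwBBBBBBBB
218 wBBBBBBBBBBBBBBBBBBBBBBBBBBBBBBBBBwwBwBBBBBBBBBB
220 wBBBBBBBBBBBBBBBBBBBBBBBBBBBBBBBBBBBwwBBBBBBBBBB
222 wBBBBBBBBBBBBBBBBBBBBBBBBBBBBBBBBBBBwwwBBBBBBBBB
224 wBBBBBBBBBBBBBBBBBBBBBBBBBBBBBBBBBBBBw.BBBBBBBBB
226 wwBBBBBBBBBBwwBBBBBBBBBBBBBBBBBBBBBBB...........
228 wBBBBBBBBBBBwwwBBBBBBBBBBBBBBBBBBBBwB...........
230 wwBBBBBBBBBBwwwwwBBBBBBBBBBBBBBBBwwwB...........
232 wwBBBBBBBBBBBwwwwwwwwwwwwwwwwwwwwwwB............
234 wwBBBBBBBBBBBBwwwkkkkkkkkkkkkkwwwwB.............
236 wwBBBBBBBBBBBBwwkkkkkkkkkkkkkkkkwww.............
238 wwBBBBBBBBBBBwwkkkkkkkkkkkkkkkkkkw..............
240 wwBBBBBBBBBBBwkkkkkkkkkwwkkkkkkkkw..............
242 wwBBBBBBBBBBBwwwwwwwwwwwwwwwwwwwww..............
244 wwBBBBBBBBBBBwBwBBBBBBwwwBBBBBBBBBw.............
246 wwBBBBBBBwB....wBBBBBBBBBBBBBBBBw...ww..........
shank pred [[280.2 226.6]
 [280.5 228.4]
 [269.6 236.9]
 [289.4 238.8]
 [282.1 237.4]]
hole mouth for tcp [[279.6 229.3]
 [280.9 217.5]
 [278.4 240.9]
 [267.3 228.1]
 [291.9 230.5]]
```

```bash
python3 - <<'E'
from h import *
im=cv2.imread('pics/w13.png')[190:270,230:330]
b=cv2.resize(im,None,fx=7,fy=7,interpolation=2)
for i in range(0,100,10): cv2.putText(b,str(230+i),(i*7,10),0,.35,(255,255,255),1); cv2.line(b,(i*7,12),(i*7,18),(255,255,255),1)
for i in range(0,80,10): cv2.putText(b,str(190+i),(0,i*7+4),0,.35,(255,255,255),1)
cv2.imwrite('pics/c13.png',b)
E
```

```text
(no output)
```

View pics/c13.png

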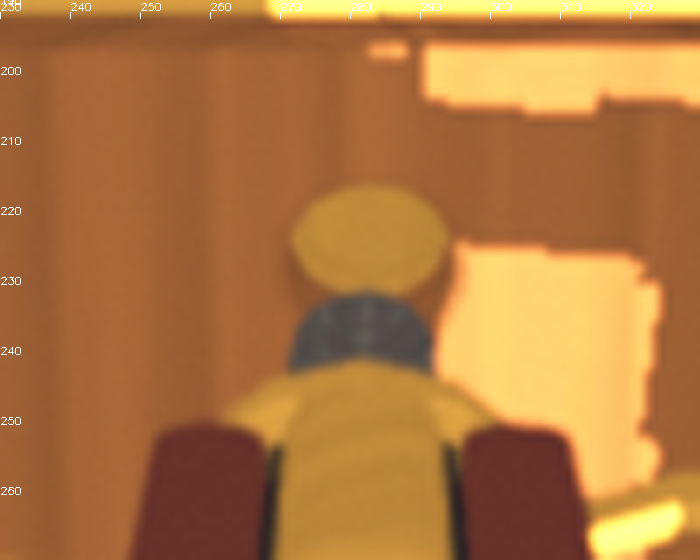

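Crop: hole mouth centre about (282.5,228), shank at (281.7, top 232) sits ~3.5 mm too far in x; correct and insert.

>>> {"method": "apply_moves", "body": {"targets": [{"tx": -0.0035,"ty": 0.0005,"tz": 0,"spin": 0},{"tx": -0.0035,"ty": 0.0005,"tz": -0.003,"spin": 0},{"tx": -0.0035,"ty": 0.0005,"tz": -0.008,"spin": 0},{"tx": -0.0035,"ty": 0.0005,"tz": -0.013,"spin": 0},{"tx": -0.0035,"ty": 0.0005,"tz": -0.018,"spin": 0},{"tx": -0.0035,"ty": 0.0005,"tz": -0.023,"spin": 0},{"tx": -0.0035,"ty": 0.0005,"tz": -0.028,"spin": 0},{"tx": -0.0035,"ty": 0.0005,"tz": -0.033,"spin": 0}]}}

```text
t: 30.4
ee_pos: [440.1, 112.6, 122.3]
orientation: [-0.164, 3.137, 0.0]
ft_force: [1.3, -0.4, -0.1]
width: 9.8
grasp_force: 30.0
```

>>> {"method": "apply_moves", "body": {"targets": [{"tx": 0,"ty": 0,"tz": -0.004,"spin": 0},{"tx": 0,"ty": 0,"tz": -0.008,"spin": 0},{"tx": 0,"ty": 0,"tz": -0.012,"spin": 0},{"tx": 0,"ty": 0,"tz": -0.016,"spin": 0},{"tx": 0,"ty": 0,"tz": -0.019,"spin": 0},{"tx": 0,"ty": 0,"tz": -0.021,"spin": 0},{"tx": 0,"ty": 0,"tz": -0.023,"spin": 0},{"tx": 0,"ty": 0,"tz": -0.023,"spin": 0}]}}

```text
t: 31.2
ee_pos: [440.2, 112.6, 99.5]
orientation: [-0.164, 3.137, 0.0]
ft_force: [2.9, -0.2, -2.8]
width: 10.1
grasp_force: 30.0
```

```bash
python3 - <<'E'
from h import *
o=pose(); print(o['ft_force'],o['moment'],o['width'])
E
```

```text
tcp [440.2 112.6  99.5] tool y yaw 95.97 t 31.2 q6 -1.45
[ 2.89817844 -0.18572928 -2.77464238] [ 0.15532204 -0.77149737 -0.05828991] 10.124422726318675
```

>>> {"method": "apply_moves", "body": {"targets": [{"tx": 0,"ty": 0,"tz": 0,"spin": 0},{"tx": 0,"ty": 0,"tz": 0,"spin": 0},{"tx": 0,"ty": 0,"tz": 0,"spin": 0},{"tx": 0,"ty": 0,"tz": 0.03,"spin": 0},{"tx": 0,"ty": 0,"tz": 0.07,"spin": 0},{"tx": 0,"ty": 0,"tz": 0.11,"spin": 0},{"tx": 0,"ty": 0,"tz": 0.15,"spin": 0},{"tx": 0.02,"ty": 0,"tz": 0.18,"spin": 0}], "gripper": -0.2}}

```text
t: 32.0
ee_pos: [458.3, 112.5, 282.0]
orientation: [0.164, -3.137, -0.0]
ft_force: [1.0, -0.1, -1.0]
width: 52.7
grasp_force: 0.0
```

>>> {"method": "apply_moves", "body": {"targets": [{"tx": 0.04,"ty": 0.02,"tz": 0.02,"spin": 0},{"tx": 0.08,"ty": 0.05,"tz": 0.02,"spin": 0},{"tx": 0.1,"ty": 0.07,"tz": 0.02,"spin": 0},{"tx": 0.12,"ty": 0.08,"tz": 0.02,"spin": 0},{"tx": 0.12,"ty": 0.08,"tz": 0.02,"spin": 0},{"tx": 0.12,"ty": 0.08,"tz": 0.02,"spin": 0},{"tx": 0.12,"ty": 0.08,"tz": 0.02,"spin": 0},{"tx": 0.12,"ty": 0.08,"tz": 0.02,"spin": 0}]}}

```text
t: 32.8
ee_pos: [579.1, 191.9, 299.9]
orientation: [0.163, -3.137, 0.0]
ft_force: [-0.3, 0.0, 0.4]
width: 52.6
grasp_force: 0.0
```

```bash
python3 - <<'E'
from h import *
o=pose(); im=save('wrist','w14.png'); look('wrist','screw1','screw',91,.1)
look('wrist','screw1','screw',120,.1)
look('wrist','jar_slim','slim',0,0,free=2); pts('wrist',BOARD(75))
E
```

```text
tcp [579.1 191.9 299.9] tool y yaw 95.95 t 32.8 q6 -1.37
screw1 0.96 [194.   0. 229.  49.] screw xy [441.5 114.1] yaw 4.6 IoU 0.916
screw1 0.72 [225. 254. 239. 276.] screw xy [670.6 143.4] yaw -13.6 IoU 0.29
screw1 0.4 [134.   7. 286. 285.] screw xy [456.1  68.1] yaw -5.9 IoU 0.043
screw1 0.96 [194.   0. 229.  49.] screw xy [445.4 119.5] yaw 11.0 IoU 0.83
screw1 0.72 [225. 254. 239. 276.] screw xy [632.4 154.4] yaw -2.4 IoU 0.266
screw1 0.4 [134.   7. 286. 285.] screw xy [461.5  79.7] yaw 174.1 IoU 0.051
jar_slim 0.61 [336. 180. 380. 226.] slim xy [599.5 285.2] yaw 0.0 IoU 0.936
board_hole_a 0.64 [214.  34.] [441.9 114.2]
board_handle 0.67 [204. 164.] [557.1 123.2]
nest_round 0.68 [249.  95.] [494.7 153.2]
nest_slim 0.8 [175.  97.] [503.3  82.9]
nest_slim 0.31 [446. 136.] [512.3 348.9]
nest_square 0.85 [188. 218.] [623.   99.4]
nest_oblong 0.59 [254. 214.] [611.3 168.3]
nest_oblong 0.56 [209.  29.] [440.8 111.8]
```

```bash
cat >> h.py <<'E'
def rect(cx,cy,a,b,z,n=40):
    t=np.linspace(-.5,.5,n); return np.vstack([np.c_[cx+a*t,0*t+cy+s*b/2,0*t+z] for s in(-1,1)]+[np.c_[0*t+cx+s*a/2,cy+b*t,0*t+z] for s in(-1,1)])
def circ(cx,cy,r,z,n=120):
    t=np.linspace(0,2*np.pi,n); return np.c_[cx+r*np.cos(t),cy+r*np.sin(t),0*t+z]
MODEL=np.vstack([rect(0,0,270,140,16,120)]+[circ(-60,34,31.5+d,24) for d in(0,3)]+[circ(-60,-36,22.5+d,24) for d in(0,3)]+[rect(60,-36,53+d,53+d,24) for d in(0,6)]+[rect(57,36,71+d,41+d,24) for d in(0,6)])
NEST={'round':(-60,34),'slim':(-60,-36),'square':(60,-36),'oblong':(57,36)}
def boardfit(cam,im,C,x0=(556,126,6.4),z=75,maxrow=240,ban=None):
    g=cv2.GaussianBlur(im,(0,0),.8).astype(np.float32); G=np.zeros(im.shape[:2],np.float32)
    for k in range(3): G=np.maximum(G,np.hypot(cv2.Sobel(g[:,:,k],5,1,0),cv2.Sobel(g[:,:,k],5,0,1)))
    G=np.minimum(G,120)
    if ban is not None: G[ban]=0
    def sc(p,Gs):
        a=np.radians(p[2]); c,s=np.cos(a),np.sin(a); W=np.c_[p[0]+c*MODEL[:,0]-s*MODEL[:,1],p[1]+s*MODEL[:,0]+c*MODEL[:,1],MODEL[:,2]+z]
        q=proj(cam,W,C).astype(np.float32); ok=(q[:,0]>1)&(q[:,0]<558)&(q[:,1]>1)&(q[:,1]<maxrow)
        return -cv2.remap(Gs,q[ok,0].reshape(-1,1),q[ok,1].reshape(-1,1),1).mean()
    p=np.array(x0,float)
    for sg in(3,1.5,.7):
        Gs=cv2.GaussianBlur(G,(0,0),sg); r=minimize(sc,p,args=(Gs,),method='Nelder-Mead',options=dict(initial_simplex=[p,p+[3*sg,0,0],p+[0,3*sg,0],p+[0,0,sg]])); p=r.x
    a=np.radians(p[2]); c,s=np.cos(a),np.sin(a)
    print('board',np.round(p,2),'score',round(-r.fun,1),{k:np.round([p[0]+c*v[0]-s*v[1],p[1]+s*v[0]+c*v[1]],1) for k,v in NEST.items()}); return p
E
python3 - <<'E'
from h import *
C=cal('wrist'); im=cv2.imread('pics/w14.png'); boardfit('wrist',im,C)
im=cv2.imread('pics/w14.png'); boardfit('wrist',im,C,x0=(560,122,5))
E
```

```text
board [557.43 126.66   6.05] score 102.6 {'round': array([494.2, 154.2]), 'slim': array([501.6,  84.5]), 'square': array([620.9,  97.2]), 'oblong': array([610.3, 168.5])}
board [557.41 126.67   6.04] score 102.6 {'round': array([494.2, 154.2]), 'slim': array([501.5,  84.6]), 'square': array([620.9,  97.2]), 'oblong': array([610.3, 168.5])}
```

>>> {"method": "apply_moves", "body": {"targets": [{"tx": 0,"ty": 0,"tz": 0,"spin": -8},{"tx": 0,"ty": 0,"tz": 0,"spin": -16},{"tx": 0,"ty": 0,"tz": 0,"spin": -24},{"tx": 0,"ty": 0,"tz": 0,"spin": -32},{"tx": 0,"ty": 0,"tz": 0,"spin": -40},{"tx": 0,"ty": 0,"tz": 0,"spin": -48},{"tx": 0,"ty": 0,"tz": 0,"spin": -56},{"tx": 0,"ty": 0,"tz": 0,"spin": -64}], "gripper": -0.4}}

```text
t: 34.1
ee_pos: [579.9, 192.6, 299.6]
orientation: [-1.532, -2.743, 0.0]
ft_force: [0.1, -0.6, 0.5]
width: 61.7
grasp_force: 0.0
```

>>> {"method": "apply_moves", "body": {"targets": [{"tx": 0,"ty": 0,"tz": 0,"spin": -8},{"tx": 0,"ty": 0,"tz": 0,"spin": -16},{"tx": -0.01,"ty": -0.01,"tz": 0,"spin": -24},{"tx": -0.01,"ty": -0.02,"tz": 0,"spin": -26},{"tx": -0.01,"ty": -0.03,"tz": 0,"spin": -26},{"tx": -0.01,"ty": -0.03,"tz": 0,"spin": -26},{"tx": -0.01,"ty": -0.03,"tz": 0,"spin": -26},{"tx": -0.01,"ty": -0.03,"tz": 0,"spin": -26}]}}

```text
t: 34.9
ee_pos: [570.1, 162.6, 299.7]
orientation: [-2.102, -2.335, -0.0]
ft_force: [-0.1, 0.3, -1.2]
width: 61.5
grasp_force: 0.0
```

```bash
python3 - <<'E'
from h import *
o=pose(); C=cal('wrist'); im=save('wrist','w15.png'); 
j=look('wrist','jar_slim','slim',0,0,free=2); look('wrist','screw1','screw',91,.1)
boardfit('wrist',im,C,x0=(557,126,6.1))
E
```

```text
tcp [570.1 162.6 299.7] tool y yaw 6.02 t 34.9 q6 0.15
jar_slim 0.71 [301.  46. 341.  92.] slim xy [598.4 284.3] yaw 0.0 IoU 0.945
screw1 0.87 [122. 208. 168. 238.] screw xy [442.6 113.9] yaw 13.2 IoU 0.852
screw1 0.7 [362. 212. 402. 238.] screw xy [669.7 138.7] yaw 0.1 IoU 0.888
board [556.65 125.98   6.14] score 103.1 {'round': array([493.4, 153.4]), 'slim': array([500.8,  83.8]), 'square': array([620.2,  96.6]), 'oblong': array([609.5, 167.9])}
```

>>> {"method": "apply_moves", "body": {"targets": [{"tx": 0.01,"ty": 0.04,"tz": -0.02,"spin": 0},{"tx": 0.02,"ty": 0.08,"tz": -0.05,"spin": 0},{"tx": 0.0283,"ty": 0.1217,"tz": -0.08,"spin": 0},{"tx": 0.0283,"ty": 0.1217,"tz": -0.12,"spin": 0},{"tx": 0.0283,"ty": 0.1217,"tz": -0.15,"spin": 0},{"tx": 0.0283,"ty": 0.1217,"tz": -0.17,"spin": 0},{"tx": 0.0283,"ty": 0.1217,"tz": -0.17,"spin": 0},{"tx": 0.0283,"ty": 0.1217,"tz": -0.17,"spin": 0}]}}

```text
t: 35.85
ee_pos: [598.3, 284.5, 129.9]
orientation: [-2.102, -2.335, 0.0]
ft_force: [0.7, 0.0, 0.8]
width: 61.6
grasp_force: 0.0
```

```bash
python3 - <<'E'
from h import *
o=pose(); C=cal('wrist'); im=save('wrist','w16.png'); 
j=look('wrist','jar_slim','slim',0,0,free=2)
E
```

```text
tcp [598.3 284.5 129.9] tool y yaw 5.99 t 35.85 q6 0.32
jar_slim 0.81 [250. 185. 312. 261.] slim xy [599.1 284.9] yaw 0.0 IoU 0.969
jar_slim 0.68 [171. 373. 393. 419.] slim xy [603.4 151.1] yaw 0.0 IoU 0.231
```

>>> {"method": "apply_moves", "body": {"targets": [{"tx": 0.0008,"ty": 0.0004,"tz": -0.02,"spin": 0},{"tx": 0.0008,"ty": 0.0004,"tz": -0.045,"spin": 0},{"tx": 0.0008,"ty": 0.0004,"tz": -0.07,"spin": 0},{"tx": 0.0008,"ty": 0.0004,"tz": -0.09,"spin": 0},{"tx": 0.0008,"ty": 0.0004,"tz": -0.102,"spin": 0},{"tx": 0.0008,"ty": 0.0004,"tz": -0.108,"spin": 0},{"tx": 0.0008,"ty": 0.0004,"tz": -0.108,"spin": 0},{"tx": 0.0008,"ty": 0.0004,"tz": -0.108,"spin": 0}]}}

```text
t: 36.75
ee_pos: [599.8, 285.0, 22.8]
orientation: [2.102, 2.334, 0.003]
ft_force: [0.6, -0.0, 0.1]
width: 61.7
grasp_force: 0.0
```

>>> {"method": "apply_moves", "body": {"targets": [{"tx": 0,"ty": 0,"tz": 0,"spin": 0},{"tx": 0,"ty": 0,"tz": 0,"spin": 0},{"tx": 0,"ty": 0,"tz": 0,"spin": 0},{"tx": 0,"ty": 0,"tz": 0,"spin": 0},{"tx": 0,"ty": 0,"tz": 0,"spin": 0},{"tx": 0,"ty": 0,"tz": 0,"spin": 0},{"tx": 0,"ty": 0,"tz": 0,"spin": 0},{"tx": 0,"ty": 0,"tz": 0,"spin": 0}], "gripper": 0.045}}

```text
t: 37.55
ee_pos: [598.9, 284.6, 21.6]
orientation: [-2.103, -2.334, 0.0]
ft_force: [-0.4, 0.2, 1.1]
width: 41.7
grasp_force: 0.4
```

>>> {"method": "apply_moves", "body": {"targets": [{"tx": 0,"ty": 0,"tz": 0,"spin": 0},{"tx": 0,"ty": 0,"tz": 0,"spin": 0},{"tx": 0,"ty": 0,"tz": 0,"spin": 0},{"tx": 0,"ty": 0,"tz": 0,"spin": 0},{"tx": 0,"ty": 0,"tz": 0,"spin": 0},{"tx": 0,"ty": 0,"tz": 0,"spin": 0},{"tx": 0,"ty": 0,"tz": 0,"spin": 0},{"tx": 0,"ty": 0,"tz": 0,"spin": 0}], "gripper": 0.102}}

```text
t: 38.35
ee_pos: [599.1, 284.6, 21.6]
orientation: [2.103, 2.334, 0.0]
ft_force: [0.5, -0.0, -1.6]
width: 39.8
grasp_force: 15.3
```

>>> {"method": "apply_moves", "body": {"targets": [{"tx": 0,"ty": 0,"tz": 0.01,"spin": 0},{"tx": 0,"ty": 0,"tz": 0.03,"spin": 0},{"tx": 0,"ty": 0,"tz": 0.06,"spin": 0},{"tx": 0,"ty": 0,"tz": 0.09,"spin": 0},{"tx": 0,"ty": 0,"tz": 0.12,"spin": 0},{"tx": -0.01,"ty": -0.01,"tz": 0.15,"spin": 0},{"tx": -0.025,"ty": -0.03,"tz": 0.165,"spin": 0},{"tx": -0.045,"ty": -0.06,"tz": 0.165,"spin": 0}]}}

```text
t: 39.15
ee_pos: [555.9, 225.7, 190.4]
orientation: [2.099, 2.333, 0.01]
ft_force: [-0.2, -0.3, -1.0]
width: 39.6
grasp_force: 15.3
```

>>> {"method": "apply_moves", "body": {"targets": [{"tx": -0.02,"ty": -0.03,"tz": 0,"spin": 0},{"tx": -0.035,"ty": -0.06,"tz": 0,"spin": 0},{"tx": -0.05,"ty": -0.09,"tz": 0,"spin": 0},{"tx": -0.0533,"ty": -0.12,"tz": 0,"spin": 0},{"tx": -0.0533,"ty": -0.1411,"tz": 0,"spin": 0},{"tx": -0.0533,"ty": -0.1411,"tz": -0.02,"spin": 0},{"tx": -0.0533,"ty": -0.1411,"tz": -0.04,"spin": 0},{"tx": -0.0533,"ty": -0.1411,"tz": -0.05,"spin": 0}]}}

```text
t: 39.95
ee_pos: [500.2, 83.2, 136.1]
orientation: [-2.103, -2.333, 0.001]
ft_force: [-0.0, -0.5, -1.0]
width: 40.2
grasp_force: 15.3
```

```bash
python3 - <<'E'
from h import *
o=pose(); print(o['width'],o['grasp_force'],o['ft_force']); C=cal('wrist'); im=save('wrist','w17.png'); z=o['ee_pos'][2]-21.6
look('wrist','jar_slim','slim',z,0,free=2)
r=ctrl.outline_of('jar_slim','wrist'); m=cv2.dilate(r[0]['pixels'].astype(np.uint8),np.ones((9,9)))>0
boardfit('wrist',im,C,x0=(556.7,126,6.1),ban=m)
E
```

```text
tcp [500.2  83.2 136.1] tool y yaw 5.94 t 39.95 q6 0.04
40.210494961475106 15.298545062541962 [-0.00942235 -0.47674263 -1.02271592]
jar_slim 0.73 [137.  48. 559. 293.] slim xy [555.6 162.1] yaw 0.0 IoU 0.215
jar_slim 0.65 [227. 222. 338. 378.] slim xy [499.3  89.7] yaw 0.0 IoU 0.685
board [553.87 111.85   6.26] score 10.4 {'round': array([490.5, 139.1]), 'slim': array([498.2,  69.5]), 'square': array([617.4,  82.6]), 'oblong': array([606.6, 153.8])}
```

```bash
python3 - <<'E'
from h import *
o=pose(); C=cal('wrist'); im=save('wrist','w18.png'); z=o['ee_pos'][2]-21.6
boardfit('wrist',im,C,x0=(556.7,126,6.1),maxrow=212)
e=o['ee_pos']
# jar bottom front edge: brightness transition along centre columns
P=proj('wrist',[[e[0],e[1],z],[e[0]-1*20*np.sin(np.radians(6)),e[1]+20*np.cos(np.radians(6)),z],[e[0],e[1]+20,z+68]],C); print(np.round(P,1))
u=int(P[1,0]); print([(r,tuple(int(v) for v in im[r,u])) for r in range(int(P[1,1])-12,int(P[1,1])+10)])
for r in (int(P[1,1])+12,int(P[1,1])+20): print(r,[(c,int(im[r,c].min())) for c in range(u-50,u+51,2)])
E
```

```text
tcp [500.6  83.6 136.7] tool y yaw 5.98 t 40.1 q6 0.04
board [556.29 125.97   6.07] score 107.6 {'round': array([493. , 153.4]), 'slim': array([500.4,  83.8]), 'square': array([619.8,  96.5]), 'oblong': array([609.2, 167.8])}
[[280.7 257.6]
 [280.7 221.7]
 [286.5 279.1]]
[(209, (227, 153, 62)), (210, (198, 119, 55)), (211, (186, 108, 52)), (212, (185, 107, 53)), (213, (182, 106, 52)), (214, (182, 105, 51)), (215, (180, 103, 51)), (216, (170, 97, 48)), (217, (148, 83, 39)), (218, (99, 56, 28)), (219, (81, 48, 26)), (220, (98, 67, 46)), (221, (125, 99, 77)), (222, (144, 121, 101)), (223, (146, 124, 104)), (224, (145, 123, 103)), (225, (138, 117, 98)), (226, (126, 107, 90)), (227, (137, 117, 98)), (228, (153, 131, 109)), (229, (148, 127, 106)), (230, (145, 123, 104))]
233 [(230, 21), (232, 23), (234, 22), (236, 22), (238, 23), (240, 30), (242, 30), (244, 26), (246, 23), (248, 22), (250, 21), (252, 37), (254, 76), (256, 96), (258, 110), (260, 111), (262, 116), (264, 105), (266, 104), (268, 104), (270, 105), (272, 106), (274, 105), (276, 104), (278, 104), (280, 104), (282, 103), (284, 103), (286, 103), (288, 100), (290, 101), (292, 101), (294, 100), (296, 99), (298, 100), (300, 101), (302, 94), (304, 95), (306, 92), (308, 89), (310, 56), (312, 24), (314, 24), (316, 24), (318, 29), (320, 31), (322, 30), (324, 24), (326, 22), (328, 22), (330, 22)]
241 [(230, 24), (232, 23), (234, 24), (236, 25), (238, 30), (240, 30), (242, 29), (244, 24), (246, 24), (248, 67), (250, 83), (252, 83), (254, 101), (256, 104), (258, 104), (260, 105), (262, 104), (264, 105), (266, 106), (268, 104), (270, 105), (272, 105), (274, 104), (276, 104), (278, 105), (280, 105), (282, 103), (284, 103), (286, 103), (288, 102), (290, 103), (292, 100), (294, 99), (296, 99), (298, 98), (300, 98), (302, 97), (304, 95), (306, 95), (308, 94), (310, 90), (312, 84), (314, 76), (316, 39), (318, 25), (320, 31), (322, 31), (324, 27), (326, 24), (328, 24), (330, 24)]
```

>>> {"method": "apply_moves", "body": {"targets": [{"tx": -0.0004,"ty": -0.0003,"tz": -0.004,"spin": 0},{"tx": -0.0004,"ty": -0.0003,"tz": -0.009,"spin": 0},{"tx": -0.0004,"ty": -0.0003,"tz": -0.013,"spin": 0},{"tx": -0.0004,"ty": -0.0003,"tz": -0.016,"spin": 0},{"tx": -0.0004,"ty": -0.0003,"tz": -0.019,"spin": 0},{"tx": -0.0004,"ty": -0.0003,"tz": -0.021,"spin": 0},{"tx": -0.0004,"ty": -0.0003,"tz": -0.022,"spin": 0},{"tx": -0.0004,"ty": -0.0003,"tz": -0.0225,"spin": 0}]}}

```text
t: 40.95
ee_pos: [500.3, 83.2, 114.1]
orientation: [-2.103, -2.334, 0.0]
ft_force: [-0.7, -0.5, -1.2]
width: 40.0
grasp_force: 15.3
```

>>> {"method": "apply_moves", "body": {"targets": [{"tx": 0,"ty": 0,"tz": 0,"spin": 0},{"tx": 0,"ty": 0,"tz": -0.0003,"spin": 0},{"tx": 0,"ty": 0,"tz": -0.0006,"spin": 0},{"tx": 0,"ty": 0,"tz": -0.0009,"spin": 0},{"tx": 0,"ty": 0,"tz": -0.0009,"spin": 0},{"tx": 0,"ty": 0,"tz": -0.0009,"spin": 0},{"tx": 0,"ty": 0,"tz": -0.0009,"spin": 0},{"tx": 0,"ty": 0,"tz": -0.0009,"spin": 0}]}}

```text
t: 41.75
ee_pos: [500.3, 83.3, 113.3]
orientation: [-2.103, -2.334, -0.0]
ft_force: [0.4, -0.4, -2.2]
width: 39.8
grasp_force: 15.3
```

>>> {"method": "apply_moves", "body": {"targets": [{"tx": 0,"ty": 0,"tz": -0.0003,"spin": 0},{"tx": 0,"ty": 0,"tz": -0.0006,"spin": 0},{"tx": 0,"ty": 0,"tz": -0.0007,"spin": 0},{"tx": 0,"ty": 0,"tz": -0.0007,"spin": 0},{"tx": 0,"ty": 0,"tz": -0.0007,"spin": 0},{"tx": 0,"ty": 0,"tz": -0.0007,"spin": 0},{"tx": 0,"ty": 0,"tz": -0.0007,"spin": 0},{"tx": 0,"ty": 0,"tz": -0.0007,"spin": 0}]}}

```text
t: 42.55
ee_pos: [500.3, 83.2, 112.6]
orientation: [-2.103, -2.334, 0.0]
ft_force: [-0.1, 0.0, -0.6]
width: 39.5
grasp_force: 15.3
```

>>> {"method": "apply_moves", "body": {"targets": [{"tx": 0,"ty": 0,"tz": 0,"spin": 0},{"tx": 0,"ty": 0,"tz": 0,"spin": 0},{"tx": 0,"ty": 0,"tz": 0,"spin": 0},{"tx": 0,"ty": 0,"tz": 0,"spin": 0},{"tx": 0,"ty": 0,"tz": 0.01,"spin": 0},{"tx": 0,"ty": 0,"tz": 0.03,"spin": 0},{"tx": 0,"ty": 0,"tz": 0.06,"spin": 0},{"tx": 0,"ty": 0,"tz": 0.1,"spin": 0}], "gripper": -0.05}}

```text
t: 43.35
ee_pos: [499.2, 83.1, 213.1]
orientation: [-2.102, -2.333, 0.003]
ft_force: [1.2, -0.5, -0.3]
width: 46.1
grasp_force: 0.0
```

```bash
python3 - <<'E'
from h import *
o=pose(); C=cal('wrist'); save('wrist','w19.png')
look('wrist','jar_slim','slim',91,0,free=2)
E
```

```text
tcp [499.2  83.1 213.1] tool y yaw 5.97 t 43.35 q6 0.04
jar_slim 0.69 [252. 184. 316. 266.] slim xy [506.2  82. ] yaw 0.0 IoU 0.949
jar_slim 0.49 [180.  63. 553. 250.] slim xy [630.2 178. ] yaw 0.0 IoU 0.113
```

```bash
python3 - <<'E'
from h import *
o=pose(); C=cal('wrist'); im=save('wrist','w20.png')
look('wrist','jar_slim','slim',91,0,free=2,k=1)
look('wrist','jar_slim','slim',99,0,free=2,k=1)
boardfit('wrist',im,C,x0=(556.7,126,6.1),maxrow=180)
o=pose()
save('side','s2.png'); look('side','jar_slim','slim',91,0,free=2,k=2);look('side','jar_slim','slim',99,0,free=2,k=2)
print(proj('side',[[500.4,83.8,91]]))
E
```

```text
tcp [503.5  83.7 218. ] tool y yaw 5.97 t 43.45 q6 0.04
jar_slim 0.82 [243. 186. 306. 266.] slim xy [499.1  84.2] yaw 0.0 IoU 0.974
jar_slim 0.82 [243. 186. 306. 266.] slim xy [497.5  88.1] yaw 0.0 IoU 0.901
board [556.23 125.84   6.11] score 111.2 {'round': array([492.9, 153.3]), 'slim': array([500.4,  83.7]), 'square': array([619.7,  96.4]), 'oblong': array([609.1, 167.7])}
tcp [500.1  83.2 212.8] tool y yaw 5.97 t 43.6 q6 0.04
jar_slim 0.6 [230. 164. 249. 195.] slim xy [500.8  94.5] yaw 0.0 IoU 0.934
jar_slim 0.6 [230. 164. 249. 195.] slim xy [500.2  81.4] yaw 0.0 IoU 0.927
[[239.30351067 191.75692405]]
```

Slim is seated. Next the white round canister.

>>> {"method": "apply_moves", "body": {"targets": [{"tx": -0.005,"ty": -0.03,"tz": 0.02,"spin": 0},{"tx": -0.01,"ty": -0.075,"tz": 0.02,"spin": 0},{"tx": -0.015,"ty": -0.12,"tz": 0.02,"spin": 0},{"tx": -0.02,"ty": -0.165,"tz": 0.02,"spin": 0},{"tx": -0.025,"ty": -0.21,"tz": 0.02,"spin": 0},{"tx": -0.03,"ty": -0.255,"tz": 0.02,"spin": 0},{"tx": -0.035,"ty": -0.3,"tz": 0.02,"spin": 0},{"tx": -0.0395,"ty": -0.335,"tz": 0.02,"spin": 0}], "gripper": -0.82}}

```text
t: 44.55
ee_pos: [459.8, -253.9, 231.5]
orientation: [-2.103, -2.332, 0.001]
ft_force: [-0.1, 0.6, 1.4]
width: 80.3
grasp_force: 0.0
```

>>> {"method": "apply_moves", "body": {"targets": [{"tx": 0,"ty": -0.015,"tz": -0.02,"spin": 0},{"tx": 0,"ty": -0.025,"tz": -0.045,"spin": 0},{"tx": 0,"ty": -0.0275,"tz": -0.07,"spin": 0},{"tx": 0,"ty": -0.0275,"tz": -0.09,"spin": 0},{"tx": 0,"ty": -0.0275,"tz": -0.1,"spin": 0},{"tx": 0,"ty": -0.0275,"tz": -0.1,"spin": 0},{"tx": 0,"ty": -0.0275,"tz": -0.1,"spin": 0},{"tx": 0,"ty": -0.0275,"tz": -0.1,"spin": 0}]}}

```text
t: 45.35
ee_pos: [461.4, -279.5, 133.5]
orientation: [2.101, 2.333, 0.0]
ft_force: [0.6, 0.8, 0.5]
width: 79.9
grasp_force: 0.0
```

```bash
python3 - <<'E'
from h import *
o=pose(); C=cal('wrist'); im=save('wrist','w21.png')
for r in ctrl.outline_of('jar_round','wrist')[:3]:
    if r['score']>.4: print(np.round(im[r['pixels']].mean(0)),end=' ')
look('wrist','jar_round','round',0,0,free=2); pose()
E
```

```text
tcp [ 461.4 -279.5  133.5] tool y yaw 5.99 t 45.35 q6 -0.67
[244. 183. 120.] [251. 244. 215.] [235. 199. 136.] jar_round 0.83 [151. 289. 226. 399.] round xy [ 392.6 -390.5] yaw 0.0 IoU 0.323
jar_round 0.73 [426. 190. 560. 297.] round xy [ 624.2 -281. ] yaw 0.0 IoU 0.691
jar_round 0.7 [234. 171. 324. 274.] round xy [ 460.3 -278.2] yaw 0.0 IoU 0.985
tcp [ 461.3 -279.4  133.5] tool y yaw 5.98 t 45.5 q6 -0.67
```

>>> {"method": "apply_moves", "body": {"targets": [{"tx": -0.001,"ty": 0.0012,"tz": -0.02,"spin": 0},{"tx": -0.001,"ty": 0.0012,"tz": -0.045,"spin": 0},{"tx": -0.001,"ty": 0.0012,"tz": -0.07,"spin": 0},{"tx": -0.001,"ty": 0.0012,"tz": -0.09,"spin": 0},{"tx": -0.001,"ty": 0.0012,"tz": -0.105,"spin": 0},{"tx": -0.001,"ty": 0.0012,"tz": -0.112,"spin": 0},{"tx": -0.001,"ty": 0.0012,"tz": -0.112,"spin": 0},{"tx": -0.001,"ty": 0.0012,"tz": -0.112,"spin": 0}]}}

```text
t: 46.3
ee_pos: [460.3, -278.4, 21.2]
orientation: [2.102, 2.333, 0.0]
ft_force: [0.3, -0.0, -0.3]
width: 80.2
grasp_force: 0.0
```

>>> {"method": "apply_moves", "body": {"targets": [{"tx": 0,"ty": 0,"tz": 0,"spin": 0},{"tx": 0,"ty": 0,"tz": 0,"spin": 0},{"tx": 0,"ty": 0,"tz": 0,"spin": 0},{"tx": 0,"ty": 0,"tz": 0,"spin": 0},{"tx": 0,"ty": 0,"tz": 0,"spin": 0},{"tx": 0,"ty": 0,"tz": 0,"spin": 0},{"tx": 0,"ty": 0,"tz": 0,"spin": 0},{"tx": 0,"ty": 0,"tz": 0,"spin": 0}], "gripper": -0.36}}

```text
t: 47.1
ee_pos: [459.8, -278.0, 20.5]
orientation: [-2.103, -2.334, 0.0]
ft_force: [-0.6, 0.2, 0.2]
width: 59.6
grasp_force: 0.0
```

>>> {"method": "apply_moves", "body": {"targets": [{"tx": 0,"ty": 0,"tz": 0,"spin": 0},{"tx": 0,"ty": 0,"tz": 0,"spin": 0},{"tx": 0,"ty": 0,"tz": 0,"spin": 0},{"tx": 0,"ty": 0,"tz": 0,"spin": 0},{"tx": 0,"ty": 0,"tz": 0,"spin": 0},{"tx": 0,"ty": 0,"tz": 0,"spin": 0},{"tx": 0,"ty": 0,"tz": 0,"spin": 0},{"tx": 0,"ty": 0,"tz": 0,"spin": 0}], "gripper": -0.307}}

```text
t: 47.9
ee_pos: [459.8, -278.0, 20.6]
orientation: [-2.103, -2.334, 0.0]
ft_force: [0.9, 0.0, -1.5]
width: 57.6
grasp_force: 17.3
```

>>> {"method": "apply_moves", "body": {"targets": [{"tx": 0,"ty": 0,"tz": 0.01,"spin": 0},{"tx": 0,"ty": 0,"tz": 0.03,"spin": 0},{"tx": 0,"ty": 0,"tz": 0.06,"spin": 0},{"tx": 0,"ty": 0,"tz": 0.09,"spin": 0},{"tx": 0,"ty": 0,"tz": 0.12,"spin": 0},{"tx": 0,"ty": 0.01,"tz": 0.15,"spin": 0},{"tx": 0,"ty": 0.03,"tz": 0.18,"spin": 0},{"tx": 0,"ty": 0.06,"tz": 0.2,"spin": 0}]}}

```text
t: 48.7
ee_pos: [460.2, -218.5, 223.3]
orientation: [2.103, 2.33, 0.001]
ft_force: [1.0, 0.1, -2.5]
width: 57.8
grasp_force: 17.3
```

>>> {"method": "apply_moves", "body": {"targets": [{"tx": 0.005,"ty": 0.035,"tz": 0.005,"spin": 0},{"tx": 0.01,"ty": 0.075,"tz": 0.005,"spin": 0},{"tx": 0.015,"ty": 0.12,"tz": 0.005,"spin": 0},{"tx": 0.02,"ty": 0.165,"tz": 0.005,"spin": 0},{"tx": 0.025,"ty": 0.21,"tz": 0.005,"spin": 0},{"tx": 0.03,"ty": 0.255,"tz": 0.005,"spin": 0},{"tx": 0.0331,"ty": 0.295,"tz": 0.005,"spin": 0},{"tx": 0.0331,"ty": 0.33,"tz": 0.005,"spin": 0}]}}

```text
t: 49.5
ee_pos: [492.6, 114.0, 226.2]
orientation: [2.102, 2.335, 0.001]
ft_force: [-0.2, -0.5, -1.6]
width: 57.9
grasp_force: 17.3
```

>>> {"method": "apply_moves", "body": {"targets": [{"tx": 0,"ty": 0.025,"tz": 0,"spin": 0},{"tx": 0,"ty": 0.0413,"tz": -0.01,"spin": 0},{"tx": 0,"ty": 0.0413,"tz": -0.03,"spin": 0},{"tx": 0,"ty": 0.0413,"tz": -0.05,"spin": 0},{"tx": 0,"ty": 0.0413,"tz": -0.07,"spin": 0},{"tx": 0,"ty": 0.0413,"tz": -0.08,"spin": 0},{"tx": 0,"ty": 0.0413,"tz": -0.085,"spin": 0},{"tx": 0,"ty": 0.0413,"tz": -0.085,"spin": 0}]}}

```text
t: 50.3
ee_pos: [492.8, 153.1, 140.6]
orientation: [-2.103, -2.334, 0.001]
ft_force: [-0.2, -0.1, -0.9]
width: 57.9
grasp_force: 17.3
```

```bash
cat >> h.py <<'E'
def held(off,r,tag,maxrow):
    "front lower edge and side edges of the held jar against the projection for a jar centred on the TCP"
    pose(); C=cal('wrist'); im=save('wrist',tag); o=pose(); e=o['ee_pos']; print('w',o['width'],'g',o['grasp_force'],o['ft_force']); z=e[2]-off
    boardfit('wrist',im,C,x0=(556.4,125.9,6.1),maxrow=maxrow)
    T=cv2.Rodrigues(np.array(o['orientation'],float))[0]; tx,ty=T[:,0],T[:,1]
    P=proj('wrist',[[e[0],e[1],z],[e[0]+r*tx[0],e[1]+r*tx[1],z],[e[0]+tx[0],e[1]+(r+1)*0+tx[1],z]],C); print('bottom',z,np.round(P,1),'px/mm',np.hypot(*(P[2]-P[0])))
    u,v=P[1]; print('col',[(k,tuple(int(q) for q in im[k,int(u)])) for k in range(int(v)-12,int(v)+12)])
    k=int(v)+14; print('row',k,[(c,int(im[k,c].min())) for c in range(int(u)-70,int(u)+71,2)])
E
python3 - <<'E'
from h import *
held(20.6,29,'w22.png',200)
E
```

```text
tcp [492.8 153.1 140.6] tool y yaw 5.96 t 50.3 q6 0.17
tcp [493.2 153.2 141.1] tool y yaw 5.96 t 50.35 q6 0.17
w 57.58040806394479 g 17.293547093868256 [ 0.54513841 -0.45638212 -1.1868798 ]
board [556.38 126.18   6.16] score 117.6 {'round': array([493.1, 153.5]), 'slim': array([500.6,  83.9]), 'square': array([619.9,  96.8]), 'oblong': array([609.2, 168.1])}
bottom 120.45876270345195 [[281.5 258.6]
 [281.5 205.5]
 [281.5 256.8]] px/mm 1.7604796662780453
col [(193, (209, 124, 61)), (194, (238, 153, 77)), (195, (241, 158, 79)), (196, (239, 154, 77)), (197, (235, 150, 75)), (198, (230, 143, 71)), (199, (226, 137, 69)), (200, (223, 135, 68)), (201, (224, 137, 69)), (202, (225, 137, 68)), (203, (201, 118, 57)), (204, (133, 77, 40)), (205, (122, 85, 57)), (206, (161, 130, 102)), (207, (186, 160, 134)), (208, (191, 166, 140)), (209, (190, 166, 140)), (210, (190, 165, 139)), (211, (190, 165, 139)), (212, (191, 165, 139)), (213, (191, 166, 141)), (214, (191, 164, 140)), (215, (191, 165, 140)), (216, (192, 166, 140))]
row 219 [(211, 72), (213, 73), (215, 72), (217, 72), (219, 73), (221, 72), (223, 73), (225, 73), (227, 70), (229, 97), (231, 101), (233, 82), (235, 45), (237, 72), (239, 72), (241, 72), (243, 77), (245, 117), (247, 142), (249, 139), (251, 129), (253, 144), (255, 143), (257, 141), (259, 141), (261, 142), (263, 141), (265, 142), (267, 141), (269, 141), (271, 141), (273, 141), (275, 141), (277, 142), (279, 141), (281, 141), (283, 140), (285, 139), (287, 140), (289, 138), (291, 137), (293, 137), (295, 138), (297, 137), (299, 135), (301, 135), (303, 135), (305, 134), (307, 142), (309, 162), (311, 161), (313, 129), (315, 127), (317, 114), (319, 58), (321, 43), (323, 71), (325, 73), (327, 71), (329, 75), (331, 99), (333, 89), (335, 71), (337, 72), (339, 72), (341, 72), (343, 72), (345, 71), (347, 73), (349, 72), (351, 72)]
```

>>> {"method": "apply_moves", "body": {"targets": [{"tx": 0,"ty": 0.0002,"tz": -0.006,"spin": 0},{"tx": 0,"ty": 0.0002,"tz": -0.012,"spin": 0},{"tx": 0,"ty": 0.0002,"tz": -0.017,"spin": 0},{"tx": 0,"ty": 0.0002,"tz": -0.021,"spin": 0},{"tx": 0,"ty": 0.0002,"tz": -0.024,"spin": 0},{"tx": 0,"ty": 0.0002,"tz": -0.026,"spin": 0},{"tx": 0,"ty": 0.0002,"tz": -0.027,"spin": 0},{"tx": 0,"ty": 0.0002,"tz": -0.028,"spin": 0}]}}

```text
t: 51.15
ee_pos: [493.0, 153.5, 112.5]
orientation: [2.103, 2.334, 0.0]
ft_force: [0.1, -0.8, -1.4]
width: 57.9
grasp_force: 17.3
```

>>> {"method": "apply_moves", "body": {"targets": [{"tx": 0,"ty": 0,"tz": 0,"spin": 0},{"tx": 0,"ty": 0,"tz": -0.0003,"spin": 0},{"tx": 0,"ty": 0,"tz": -0.0005,"spin": 0},{"tx": 0,"ty": 0,"tz": -0.0005,"spin": 0},{"tx": 0,"ty": 0,"tz": -0.0005,"spin": 0},{"tx": 0,"ty": 0,"tz": -0.0005,"spin": 0},{"tx": 0,"ty": 0,"tz": -0.0005,"spin": 0},{"tx": 0,"ty": 0,"tz": -0.0005,"spin": 0}]}}

```text
t: 51.95
ee_pos: [492.9, 153.4, 112.1]
orientation: [-2.103, -2.334, -0.0]
ft_force: [-0.0, 1.0, -1.7]
width: 57.9
grasp_force: 17.3
```

>>> {"method": "apply_moves", "body": {"targets": [{"tx": 0,"ty": 0,"tz": 0,"spin": 0},{"tx": 0,"ty": 0,"tz": 0,"spin": 0},{"tx": 0,"ty": 0,"tz": 0,"spin": 0},{"tx": 0,"ty": 0,"tz": 0.01,"spin": 0},{"tx": 0,"ty": 0,"tz": 0.03,"spin": 0},{"tx": 0,"ty": 0,"tz": 0.06,"spin": 0},{"tx": 0,"ty": 0,"tz": 0.085,"spin": 0},{"tx": 0,"ty": 0,"tz": 0.1,"spin": 0}], "gripper": -0.4}}

```text
t: 52.75
ee_pos: [493.8, 153.7, 214.9]
orientation: [2.102, 2.333, 0.004]
ft_force: [-0.1, -0.6, -0.2]
width: 61.3
grasp_force: 0.0
```

>>> {"method": "apply_moves", "body": {"targets": [{"tx": 0,"ty": 0,"tz": 0.04,"spin": 0},{"tx": 0.01,"ty": -0.02,"tz": 0.06,"spin": 0},{"tx": 0.025,"ty": -0.06,"tz": 0.06,"spin": 0},{"tx": 0.04,"ty": -0.105,"tz": 0.06,"spin": 0},{"tx": 0.055,"ty": -0.15,"tz": 0.06,"spin": 0},{"tx": 0.07,"ty": -0.195,"tz": 0.06,"spin": 0},{"tx": 0.085,"ty": -0.24,"tz": 0.06,"spin": 0},{"tx": 0.1,"ty": -0.285,"tz": 0.06,"spin": 0}]}}

```text
t: 53.55
ee_pos: [593.2, -133.5, 273.1]
orientation: [2.102, 2.333, 0.001]
ft_force: [1.4, 0.6, -0.3]
width: 61.4
grasp_force: 0.0
```

>>> {"method": "apply_moves", "body": {"targets": [{"tx": 0.01,"ty": -0.045,"tz": 0,"spin": 0},{"tx": 0.017,"ty": -0.085,"tz": 0,"spin": 0},{"tx": 0.017,"ty": -0.105,"tz": -0.02,"spin": 0},{"tx": 0.017,"ty": -0.115,"tz": -0.04,"spin": 0},{"tx": 0.017,"ty": -0.117,"tz": -0.05,"spin": 0},{"tx": 0.017,"ty": -0.117,"tz": -0.05,"spin": 0},{"tx": 0.017,"ty": -0.117,"tz": -0.05,"spin": 0},{"tx": 0.017,"ty": -0.117,"tz": -0.05,"spin": 0}]}}

```text
t: 54.35
ee_pos: [610.6, -247.9, 223.5]
orientation: [2.1, 2.334, 0.001]
ft_force: [-0.1, 0.1, 0.3]
width: 61.6
grasp_force: 0.0
```

```bash
python3 - <<'E'
from h import *
o=pose(); C=cal('wrist'); im=save('wrist','w23.png'); look('wrist','jar_oblong','oblong',0,.8,k=2); look('wrist','jar_oblong','oblong',0,2.4,k=2)
save('scene','sc1.png'); look('scene','jar_round','round',91,0,free=2); look('scene','jar_slim','slim',91,0,free=2); look('scene','screw1','screw',91,.1,k=3)
E
```

```text
tcp [ 610.6 -247.9  223.5] tool y yaw 6.03 t 54.35 q6 -0.51
jar_oblong 0.74 [250. 187. 330. 269.] oblong xy [ 620.9 -281.2] yaw -25.2 IoU 0.98
jar_oblong 0.74 [250. 187. 330. 269.] oblong xy [ 620.8 -281.2] yaw 154.7 IoU 0.98
jar_slim 0.66 [313. 158. 332. 195.] slim xy [496.8  81.9] yaw 0.0 IoU 0.958
jar_slim 0.43 [148. 217. 185. 259.] slim xy [ 695.3 -252.5] yaw 0.0 IoU 0.612
screw1 0.69 [328. 257. 377. 286.] screw xy [750.8 134.4] yaw 58.9 IoU 0.386
screw1 0.56 [305. 168. 384. 258.] screw xy [644.5 107.3] yaw -87.3 IoU 0.068
screw1 0.53 [345. 227. 353. 255.] screw xy [669.7 136.9] yaw 5.5 IoU 0.928
```

>>> {"method": "apply_moves", "body": {"targets": [{"tx": 0.002,"ty": -0.006,"tz": -0.01,"spin": 8},{"tx": 0.004,"ty": -0.012,"tz": -0.02,"spin": 16},{"tx": 0.006,"ty": -0.02,"tz": -0.03,"spin": 24},{"tx": 0.008,"ty": -0.028,"tz": -0.04,"spin": 32},{"tx": 0.0103,"ty": -0.033,"tz": -0.05,"spin": 40},{"tx": 0.0103,"ty": -0.033,"tz": -0.06,"spin": 48},{"tx": 0.0103,"ty": -0.033,"tz": -0.075,"spin": 55},{"tx": 0.0103,"ty": -0.033,"tz": -0.09,"spin": 58.8}]}}

```text
t: 55.5
ee_pos: [620.3, -281.7, 131.7]
orientation: [0.68, 3.067, -0.0]
ft_force: [-0.6, 0.5, 0.0]
width: 61.4
grasp_force: 0.0
```

>>> {"method": "apply_moves", "body": {"targets": [{"tx": 0,"ty": 0,"tz": 0,"spin": 0},{"tx": 0,"ty": 0,"tz": 0,"spin": 0},{"tx": 0,"ty": 0,"tz": 0,"spin": 0},{"tx": 0,"ty": 0,"tz": 0,"spin": 0},{"tx": 0,"ty": 0,"tz": 0,"spin": 0},{"tx": 0,"ty": 0,"tz": 0,"spin": 0},{"tx": 0,"ty": 0,"tz": 0,"spin": 0},{"tx": 0,"ty": 0,"tz": 0,"spin": 0}]}}

```text
t: 56.3
ee_pos: [620.2, -281.6, 132.2]
orientation: [0.686, 3.066, -0.0]
ft_force: [0.5, 0.2, -0.0]
width: 61.5
grasp_force: 0.0
```

```bash
python3 - <<'E'
from h import *
o=pose(); C=cal('wrist'); im=save('wrist','w24.png'); look('wrist','jar_oblong','oblong',0,-.44,k=1)
E
```

```text
tcp [ 620.2 -281.6  132.2] tool y yaw 64.76 t 56.3 q6 -1.57
jar_oblong 0.93 [253. 165. 312. 281.] oblong xy [ 620.8 -280.7] yaw -25.0 IoU 0.978
```

>>> {"method": "apply_moves", "body": {"targets": [{"tx": 0.0006,"ty": 0.0009,"tz": -0.02,"spin": 0.2},{"tx": 0.0006,"ty": 0.0009,"tz": -0.045,"spin": 0.2},{"tx": 0.0006,"ty": 0.0009,"tz": -0.07,"spin": 0.2},{"tx": 0.0006,"ty": 0.0009,"tz": -0.09,"spin": 0.2},{"tx": 0.0006,"ty": 0.0009,"tz": -0.104,"spin": 0.2},{"tx": 0.0006,"ty": 0.0009,"tz": -0.11,"spin": 0.2},{"tx": 0.0006,"ty": 0.0009,"tz": -0.11,"spin": 0.2},{"tx": 0.0006,"ty": 0.0009,"tz": -0.11,"spin": 0.2}]}}

```text
t: 57.2
ee_pos: [621.4, -281.0, 22.9]
orientation: [0.681, 3.066, -0.0]
ft_force: [-0.2, -0.1, 1.0]
width: 61.8
grasp_force: 0.0
```

>>> {"method": "apply_moves", "body": {"targets": [{"tx": 0,"ty": 0,"tz": 0,"spin": 0},{"tx": 0,"ty": 0,"tz": 0,"spin": 0},{"tx": 0,"ty": 0,"tz": 0,"spin": 0},{"tx": 0,"ty": 0,"tz": 0,"spin": 0},{"tx": 0,"ty": 0,"tz": 0,"spin": 0},{"tx": 0,"ty": 0,"tz": 0,"spin": 0},{"tx": 0,"ty": 0,"tz": 0,"spin": 0},{"tx": 0,"ty": 0,"tz": 0,"spin": 0}], "gripper": 0.136}}

```text
t: 58.0
ee_pos: [620.9, -280.9, 22.2]
orientation: [0.681, 3.066, -0.0]
ft_force: [0.1, -2.1, 2.7]
width: 37.7
grasp_force: 1.3
```

>>> {"method": "apply_moves", "body": {"targets": [{"tx": 0,"ty": 0,"tz": 0,"spin": 0},{"tx": 0,"ty": 0,"tz": 0,"spin": 0},{"tx": 0,"ty": 0,"tz": 0,"spin": 0},{"tx": 0,"ty": 0,"tz": 0,"spin": 0},{"tx": 0,"ty": 0,"tz": 0,"spin": 0},{"tx": 0,"ty": 0,"tz": 0,"spin": 0},{"tx": 0,"ty": 0,"tz": 0,"spin": 0},{"tx": 0,"ty": 0,"tz": 0,"spin": 0}], "gripper": 0.193}}

```text
t: 58.8
ee_pos: [620.9, -280.7, 22.1]
orientation: [0.681, 3.067, -0.0]
ft_force: [-1.0, -3.0, 2.8]
width: 35.8
grasp_force: 20.7
```

>>> {"method": "apply_moves", "body": {"targets": [{"tx": 0,"ty": 0,"tz": 0.01,"spin": 0},{"tx": 0,"ty": 0,"tz": 0.03,"spin": 0},{"tx": 0,"ty": 0,"tz": 0.06,"spin": 0},{"tx": 0,"ty": 0,"tz": 0.09,"spin": 2},{"tx": 0,"ty": 0,"tz": 0.12,"spin": 5},{"tx": 0,"ty": 0.01,"tz": 0.15,"spin": 8},{"tx": 0,"ty": 0.03,"tz": 0.165,"spin": 12},{"tx": 0,"ty": 0.06,"tz": 0.17,"spin": 16}]}}

```text
t: 59.6
ee_pos: [621.4, -220.8, 194.5]
orientation: [0.245, 3.129, -0.001]
ft_force: [0.6, 0.4, -2.3]
width: 35.8
grasp_force: 20.8
```

>>> {"method": "apply_moves", "body": {"targets": [{"tx": -0.002,"ty": 0.035,"tz": 0,"spin": 4},{"tx": -0.004,"ty": 0.075,"tz": 0,"spin": 8},{"tx": -0.006,"ty": 0.12,"tz": 0,"spin": 12},{"tx": -0.008,"ty": 0.165,"tz": 0,"spin": 15.2},{"tx": -0.01,"ty": 0.21,"tz": 0,"spin": 15.2},{"tx": -0.0117,"ty": 0.255,"tz": 0,"spin": 15.2},{"tx": -0.0117,"ty": 0.3,"tz": 0,"spin": 15.2},{"tx": -0.0117,"ty": 0.34,"tz": 0,"spin": 15.2}]}}

```text
t: 60.4
ee_pos: [607.8, 121.9, 192.0]
orientation: [0.17, -3.135, -0.001]
ft_force: [0.3, 0.0, -2.9]
width: 36.2
grasp_force: 20.8
```

>>> {"method": "apply_moves", "body": {"targets": [{"tx": 0,"ty": 0.03,"tz": 0,"spin": 0},{"tx": 0,"ty": 0.0487,"tz": -0.01,"spin": 0},{"tx": 0,"ty": 0.0487,"tz": -0.025,"spin": 0},{"tx": 0,"ty": 0.0487,"tz": -0.04,"spin": 0},{"tx": 0,"ty": 0.0487,"tz": -0.05,"spin": 0},{"tx": 0,"ty": 0.0487,"tz": -0.055,"spin": 0},{"tx": 0,"ty": 0.0487,"tz": -0.055,"spin": 0},{"tx": 0,"ty": 0.0487,"tz": -0.055,"spin": 0}]}}

```text
t: 61.2
ee_pos: [609.5, 167.4, 137.3]
orientation: [-0.168, 3.137, 0.0]
ft_force: [-0.2, -0.1, -2.7]
width: 35.9
grasp_force: 20.8
```

```bash
python3 - <<'E'
from h import *
held(22.1,33,'w25.png',195)
cv2.imwrite('pics/c25.png',cv2.resize(cv2.imread('pics/w25.png')[150:330,190:380],None,fx=3,fy=3,interpolation=2))
E
```

```text
tcp [609.5 167.4 137.3] tool y yaw 96.11 t 61.2 q6 -1.43
tcp [609.6 167.6 137.6] tool y yaw 96.12 t 61.25 q6 -1.43
w 36.27811816587308 g 20.809691548347473 [ 0.71489643  0.89113052 -2.21585257]
board [555.99 125.81   6.01] score 93.9 {'round': array([492.8, 153.3]), 'slim': array([500.1,  83.7]), 'square': array([619.4,  96.3]), 'oblong': array([608.9, 167.6])}
bottom 115.47316367323435 [[279.5 255.1]
 [279.4 194.5]
 [279.5 253.3]] px/mm 1.754132541285124
col [(182, (255, 237, 103)), (183, (252, 205, 89)), (184, (242, 163, 78)), (185, (238, 153, 77)), (186, (238, 155, 77)), (187, (238, 153, 76)), (188, (220, 133, 65)), (189, (147, 86, 43)), (190, (112, 66, 35)), (191, (112, 66, 35)), (192, (113, 66, 35)), (193, (113, 67, 34)), (194, (119, 76, 45)), (195, (138, 105, 79)), (196, (157, 134, 111)), (197, (161, 139, 118)), (198, (160, 139, 117)), (199, (160, 138, 116)), (200, (160, 138, 117)), (201, (160, 139, 117)), (202, (160, 138, 116)), (203, (160, 139, 117)), (204, (161, 138, 117)), (205, (160, 138, 116))]
row 208 [(209, 23), (211, 24), (213, 35), (215, 37), (217, 36), (219, 39), (221, 39), (223, 37), (225, 37), (227, 36), (229, 36), (231, 36), (233, 37), (235, 38), (237, 35), (239, 46), (241, 99), (243, 117), (245, 116), (247, 117), (249, 118), (251, 116), (253, 116), (255, 117), (257, 117), (259, 116), (261, 117), (263, 116), (265, 117), (267, 117), (269, 117), (271, 117), (273, 117), (275, 117), (277, 116), (279, 117), (281, 117), (283, 116), (285, 118), (287, 116), (289, 117), (291, 116), (293, 119), (295, 128), (297, 129), (299, 128), (301, 129), (303, 128), (305, 129), (307, 129), (309, 128), (311, 129), (313, 128), (315, 128), (317, 129), (319, 130), (321, 126), (323, 71), (325, 66), (327, 78), (329, 78), (331, 79), (333, 78), (335, 80), (337, 84), (339, 59), (341, 53), (343, 53), (345, 52), (347, 53), (349, 52)]
```

View pics/c25.png

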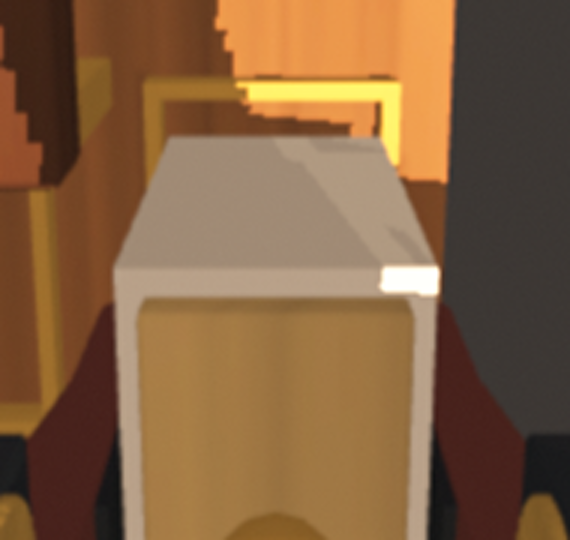

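Crop: oblong held upright, its lower edge at (281.7,195), parallel to the gallery behind it at (281,180); shift about 0.9 mm back and lower.

>>> {"method": "apply_moves", "body": {"targets": [{"tx": -0.0009,"ty": -0.0007,"tz": -0.004,"spin": 0},{"tx": -0.0009,"ty": -0.0007,"tz": -0.009,"spin": 0},{"tx": -0.0009,"ty": -0.0007,"tz": -0.013,"spin": 0},{"tx": -0.0009,"ty": -0.0007,"tz": -0.016,"spin": 0},{"tx": -0.0009,"ty": -0.0007,"tz": -0.019,"spin": 0},{"tx": -0.0009,"ty": -0.0007,"tz": -0.021,"spin": 0},{"tx": -0.0009,"ty": -0.0007,"tz": -0.0225,"spin": 0},{"tx": -0.0009,"ty": -0.0007,"tz": -0.0232,"spin": 0}]}}

```text
t: 62.05
ee_pos: [608.2, 167.4, 113.7]
orientation: [0.169, -3.137, 0.0]
ft_force: [0.6, 0.7, -2.7]
width: 35.8
grasp_force: 20.8
```

>>> {"method": "apply_moves", "body": {"targets": [{"tx": 0,"ty": 0,"tz": 0,"spin": 0},{"tx": 0,"ty": 0,"tz": -0.0003,"spin": 0},{"tx": 0,"ty": 0,"tz": -0.0005,"spin": 0},{"tx": 0,"ty": 0,"tz": -0.0005,"spin": 0},{"tx": 0,"ty": 0,"tz": -0.0005,"spin": 0},{"tx": 0,"ty": 0,"tz": -0.0005,"spin": 0},{"tx": 0,"ty": 0,"tz": -0.0005,"spin": 0},{"tx": 0,"ty": 0,"tz": -0.0005,"spin": 0}]}}

```text
t: 62.85
ee_pos: [608.3, 167.3, 113.4]
orientation: [-0.169, 3.137, -0.0]
ft_force: [0.1, -0.2, -2.8]
width: 35.9
grasp_force: 20.8
```

>>> {"method": "apply_moves", "body": {"targets": [{"tx": 0,"ty": 0,"tz": 0,"spin": 0},{"tx": 0,"ty": 0,"tz": 0,"spin": 0},{"tx": 0,"ty": 0,"tz": 0,"spin": 0},{"tx": 0,"ty": 0,"tz": 0,"spin": 0},{"tx": 0,"ty": 0,"tz": 0.01,"spin": 0},{"tx": 0,"ty": 0,"tz": 0.03,"spin": 0},{"tx": 0,"ty": 0,"tz": 0.06,"spin": 0},{"tx": 0,"ty": 0,"tz": 0.09,"spin": 0}], "gripper": 0.05}}

```text
t: 63.65
ee_pos: [608.0, 167.3, 204.8]
orientation: [0.169, -3.137, 0.0]
ft_force: [-0.3, 0.3, 0.0]
width: 41.7
grasp_force: 0.0
```

>>> {"method": "apply_moves", "body": {"targets": [{"tx": 0,"ty": 0,"tz": 0.03,"spin": 0},{"tx": 0.02,"ty": 0,"tz": 0.07,"spin": 0},{"tx": 0.04,"ty": -0.01,"tz": 0.11,"spin": 0},{"tx": 0.06,"ty": -0.02,"tz": 0.13,"spin": 0},{"tx": 0.07,"ty": -0.03,"tz": 0.13,"spin": 0},{"tx": 0.07,"ty": -0.03,"tz": 0.13,"spin": 0},{"tx": 0.07,"ty": -0.03,"tz": 0.13,"spin": 0},{"tx": 0.07,"ty": -0.03,"tz": 0.13,"spin": 0}]}}

```text
t: 64.45
ee_pos: [676.7, 137.6, 331.3]
orientation: [0.169, -3.133, 0.0]
ft_force: [0.7, 0.7, -0.2]
width: 41.9
grasp_force: 0.0
```

```bash
python3 - <<'E'
from h import *
o=pose(); C=cal('wrist'); im=save('wrist','w26.png')
look('wrist','jar_oblong','oblong',91,.1,k=1); look('wrist','jar_oblong','oblong',99,.1,k=1)
for z in(91,99): look('wrist','jar_round','round',z,0,free=2,k=2); look('wrist','jar_slim','slim',z,0,free=2,k=1)
look('wrist','screw1','screw',91,.1,k=2)
boardfit('wrist',im,C,x0=(556.4,126,6.1))
pts('wrist',[('bell',0),('jug',0)])
E
```

```text
tcp [676.7 137.6 331.3] tool y yaw 96.19 t 64.45 q6 -1.5
jar_oblong 0.73 [301.  81. 349. 162.] oblong xy [609.2 168.7] yaw 6.8 IoU 0.961
jar_oblong 0.73 [301.  81. 349. 162.] oblong xy [609.8 168.1] yaw 7.1 IoU 0.972
jar_round 0.96 [287.   0. 350.  32.] round xy [494.7 153.7] yaw 0.0 IoU 0.98
jar_round 0.49 [240. 192. 325. 201.] round xy [680.3 142.8] yaw 0.0 IoU 0.163
jar_slim 0.96 [226.   0. 263.  24.] slim xy [502.7  83.2] yaw 0.0 IoU 0.974
jar_round 0.96 [287.   0. 350.  32.] round xy [496.6 153.4] yaw 0.0 IoU 0.975
jar_round 0.49 [240. 192. 325. 201.] round xy [680.4 138.1] yaw 0.0 IoU 0.164
jar_slim 0.96 [226.   0. 263.  24.] slim xy [504.6  83.9] yaw 0.0 IoU 0.967
screw1 0.61 [272. 162. 295. 200.] screw xy [672.2 138.9] yaw 6.5 IoU 0.93
board [556.47 125.98   6.19] score 103.7 {'round': array([493.2, 153.3]), 'slim': array([500.7,  83.7]), 'square': array([620. ,  96.7]), 'oblong': array([609.3, 167.9])}
bell 0.92 [238. 241.] [788.2  88.2]
jug 0.94 [494.  59.] [513.5 387.3]
jug 0.51 [285. 178.] [691.  144.2]
```

```bash
python3 - <<'E'
from h import *
pose(); print(ctrl.close_job())
E
```

```text
tcp [678.2 137.4 333.4] tool y yaw 96.18 t 64.95 q6 -1.5
the job is handed in; nothing more can be done
None
```

The job is handed in at 65 s of the 210 s allowed; the hand-in returned no verdict. My last checks put the board on the pedestals, both thumbscrews home, and the round, slim and oblong canisters in their galleries (no square one in view); the orange look-alike, jug and bell I left alone.

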